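Fish the dip basket out of the tank with the lifting hook and hang it up to drain

ROBOT

A 6-joint arm with a two-finger parallel gripper is mounted at the origin on a cart in front of the work surface, level with it; the furniture and walls round the work are solid. World frame = base frame: x ahead of the robot, y to its left, z up, the work surface at z = 0. Lengths are in mm, angles in rad, forces in N, time in s.
With the tool pointing down it reaches from about 275 to 1000 mm from the base axis. Payload 8.4 kg.
Tool frame: the origin (TCP) lies midway between the tips of the shut fingers; the grasp point (between the pads) lies 19 mm behind it; z points along the fingers, y is the line along which they close (so a half turn about z gives the same grasp; the last joint's range is limited). The gripper opens to 85 mm and grips with 20 to 120 N. Pads are 22 mm wide; open, the fingers measure 114 mm over their backs; the gripper's body (76 mm by 85 mm) begins 54 mm behind the grasp point. The pads swing forward as they close: fully open they stand 13 mm farther back than shut.
Start: joints at [-1.122, 0.353, 1.633, -0, 1.155, -0.002], TCP at [272.303, -562.565, 231.281] pointing down, gripper open.
Joint ranges: [-2.63, 2.63], [-0.92, 2.1], [0.06, 2.66], [-1.3, 4.44], [0, 2.69], [-3.02, 3.02]. Speed limits (rad/s): [2.22, 2.22, 2.79, 3.14, 3.14, 3.14].

INTERFACE

Orientations are given as [roll, pitch, yaw] about the fixed x, y, z axes, in that order (R = Rz(yaw) Ry(pitch) Rx(roll)).
In Python, from rig import r, imaging gives the robot as it stands. The module is installed in compiled form; this text tells all that it offers.
- The arm moves only by the tool arm_command, never from a script. Its argument "deltas" is a list of rows, each an object of numbers: "hand": the finger opening in mm, from 0 to 85.4; "tx", "ty", "tz": the shift along the tool's x, y, z in mm; "wx", "wy", "wz": the turn, a rotation vector about the tool's x, y, z in rad. A call has 1 to 8 rows; each row shifts and turns the commanded pose from where the row before left it, along the tool's axes as they then stand; what a row does not reach is not made up. A row lasts 1/8 s, in which the tool goes at most 62.5 mm and 10.7 degrees, less where a joint would pass 70% of its speed; a pose out of reach is approached as far as the arm can. A call with a gripper value outside its range is refused whole. The fingers move at their own pace and stop on an object; "squeeze" is the grip in N (left out, the last holds). Time passes only in rows, so rows that do not move let the fingers close. It gives the time, the measured TCP pose, the force, the opening and the grip force at its end, in the units of the state.
- r.sense(): the state, without advancing time (a new reading comes with each control period).
- imaging.grab_frame(name): name is "scene" or "top" or "wrist"; returns a dict with "image" (420x560x3 uint8, red, green, blue), "mtx" (3x3 intrinsics, pixels), "D" ([k1, k2, p1, p2, k3] as OpenCV has them; the pictures are not rectified), "world_to_cam" (4x4, takes a point from world to camera coordinates). Camera axes: x right, y up, looking along -z (the intrinsics and any distortion apply to the point x, -y, -z); pixel columns grow to the right and rows downward; lengths in mm; the calibration is good to about 2 mm. A picture is of the moment at which its call begins. There is no depth.
- r.sign_off(): hands the job in; it is judged then, once.
The state is a dict: "clock": time; "qpos": joint angles; "qvel": joint speeds; "joint_efforts": joint torques, N m; "eef_pos": TCP position; "tcp_rot": TCP orientation; "contact_force": force on the tool from outside, world axes, zero at the start; "wrist_torque": the same for the moment, N m; "opening": opening from 0.0 (shut) to 1.0 (fully open); "grasp_force": force on a finger pad.
Only numpy, scipy, OpenCV 4.12 (cv2) and the standard library are available. Lean on these libraries where they do the work, as an engineer would, in place of code of your own. Each camera call takes 0.05 s, during which the arm holds its last target. There are 200 camera calls.

TASK

The kiwi in the wire basket has had its dip and the tank is drained. With the lifting hook, not with the gripper, catch the basket's bail, draw the basket along under the hold-down strips until it comes free at their gap, and lift it out, never forcing anything or pressing on the fruit. Gently hang it by its ears in the notches of the drain rack, kiwi still in it, then unhook it and hang the hook back in its fork; leave the mug and the flask alone.

Things in the scene. Friction and masses are not known exactly. Their poses are not given: they have to be found in the camera images.
- hook_rod: Lifting hook, upright steel rod with a black 20 x 20 mm square handle (86 to 132 mm above the origin). Below it a collar disc (30 mm across, underside at 82 mm), a 7 mm round neck, and a flat J-hook, 18 mm wide along y, whose point is toward +x. Origin: under the hook, on the neck's axis; z runs up to the handle. 0.14 kg.
- hook_throat (a point): Middle of the hook's throat floor, x = +7, z = +4 mm of hook_rod; the caught bail bar rests here. Hook across x: shank -3 to +3 mm, throat +3 to +11 mm, lip +11 to +15 mm; the lip's top is 7 mm above this point, the underside 4 mm below it.
- rod_grip (a point): Middle of the handle on the rod's axis, 108 mm above the hook_rod's origin: grasp here from above.
- rod_stand: Fixed stand of the lifting hook: dark base 100 x 80 mm and a post (109 mm high, 32 mm behind the seat) with a level fork of two prongs along x, 14 mm apart, open to -x; bumps 3 mm high at the prong ends, 17 to 22 mm before the seat. Origin: table height, under the seat.
- fork_seat (a point): Seat in the fork, at the prongs' top, 100 mm up. In its place the rod's neck is between the prongs, on this axis, and the collar's underside rests at this height. Free way out: up 10 mm, then along the stand's -x; back the same way.
- dip_tank: Fixed, drained stainless tank, open on top: inside 164 mm long (x, far end +x), 98 mm wide (y), rim 148 mm up (clamp tabs of the hold-down 153 mm). Origin: middle of its underside. Along both long walls inside runs a ledge, top 56 mm up, reaching in to 36 mm from the middle line; the basket's ears stand on the ledges and slide along x.
- tank_ledge (a point): Middle of the tank at ledge height (56 mm). 9 mm above the ledges, two hold-down strips (4 mm thick, as wide as the ledges) keep the ears from rising: 5 mm of play. One 24 mm gap in each, facing each other, lets the ears up. The frame is clamped anywhere: gap middle at x = -30 to +10 mm from here, not measured; strips cover the rest, so feel for it.
- dip_basket: Wire basket, 82 x 62 x 52 mm, hanging on its ears at the far end of the tank, its yaw about the tank's; farther than the gap. Origin: middle of its underside, z up. Two flat ears (x -7 to +7 mm, 46 to 50 mm above the origin) reach to y = +-46.5 mm. 0.2 to 0.35 kg with the kiwi.
- bail_pivot (a point): Middle of the bail's swing axis (along the basket's y), 50 mm above its origin. The bail, 5 mm round wire, is an arch: straight top bar 41 mm long along y, 38 mm from this axis. It swings up to 0.65 rad either way (+ is toward the basket's +x), its stiff pivot (0.2 N at the bar) keeps it where it is left; at first anywhere in that range, not measured.
- kiwi: Kiwi fruit lying lengthwise in the basket, 50 x 68 x 48 mm; its top is about 1 mm below the basket's rim (rim 52 mm above the basket's origin). Origin: its underside. It bruises if the hook presses on it.
- drain_rack: Fixed drain rack: grey drip tray 150 x 136 mm, 14 mm rim, and two steel saddle bars along x at y = +-42 mm (12 mm thick), each with a notch at its middle: floor 75 mm up, 23 mm wide, flaring above 84 mm to 50 mm at 105 mm. Origin: middle of its underside. Basket hung in it, x along x (either way round): its origin 29 mm above this one.
- tea_mug: White tea mug, 78 x 113 x 89 mm, on the table: leave it alone. Origin: its underside.
- vacuum_flask: Green vacuum flask with a pale cap, 67 mm thick, 222 mm tall, on the table: leave it alone. Origin: its underside.

How it is judged (in metres and radians):
On the way, in this order (a step that is already met when the one before it is completed fails the run):
1. the basket hangs on the hook, wholly above the tank's rim, with the kiwi in it (height (world z) of dip_basket above 0.15 m and contact force between hook_rod and dip_basket above 1 N and distance between kiwi and dip_basket below 0.03 m), for 0.1 s.
2. the basket hangs in the notches of the drain rack and the hook no longer touches it (z of dip_basket in the frame of drain_rack below 0.034 m and horizontal distance between dip_basket and drain_rack below 0.01 m and contact force between hook_rod and dip_basket below 0.05 N), for 0.2 s.
At the end, for the whole second after the job is handed in: Basket at rest, ears in both rack notches (within 10 mm of the rack's middle, underside 25-33 mm up, within 0.2 rad level and aligned), kiwi in it; lifting hook at rest, upright, hanging by its collar in its fork (within 18 mm of the seat, lower end 13-24 mm up) (z of dip_basket in the frame of drain_rack between 0.025 and 0.033 m and horizontal distance between dip_basket and drain_rack below 0.01 m and angle between the x axis of dip_basket and the x axis of drain_rack, either way round below 0.2 rad and angle between dip_basket's own z axis and vertical below 0.2 rad and linear speed of each of dip_basket, hook_rod below 0.02 m/s and distance between kiwi and dip_basket below 0.03 m and horizontal distance between hook_rod and fork_seat below 0.018 m and height (world z) of hook_rod between 0.013 and 0.024 m and angle between hook_rod's own z axis and vertical below 0.15 rad); the robot touches nothing.
It fails at once if the hook pulls or presses on the basket or the tank with more than 30 N (contact force between hook_rod and dip_basket above 30 N or contact force between hook_rod and dip_tank above 30 N).
It fails at once if the hook presses on the kiwi with more than 6 N (contact force between hook_rod and kiwi above 6 N).
It fails at once if the basket is set down on the drain rack with more than 30 N (contact force between dip_basket and drain_rack above 30 N).
It fails at once if the gripper handles the basket (contact force between the fingers and dip_basket above 1 N).
It fails at once if the mug or the flask is disturbed (moved more than 20 mm) (distance of any of tea_mug, vacuum_flask from where it was at the start of the episode above 0.02 m).
It also fails if it takes over 72 s, if anything falls off the work surface, if the arm or the gripper's body presses on something with over 40 N, if the wrist force passes 120 N, or if a joint passes its speed limit or range.

## Working session

There is one attempt and no reset: what is moved stays moved. The work goes in short steps, Python scripts to look and compute and a tool call to move; the robot and the scene stay as the last step left them, time stands still between calls to the robot, and variables do not carry over. Pictures are saved under pics/ and viewed, at most 10 in all, crops included, and the job is handed in when it is done.

Besides the shell and the picture viewer there is one more tool, called after "Emit:" as name([rows], argument=value, ...), one row to a line, values as JSON. arm_command: Moves the arm, as the interface text tells. Its arguments: {"type":"object","properties":{"deltas":{"type":"array"},"squeeze":{"type":"number"}},"required":["deltas"]}

```bash
mkdir -p pics; cat > h.py <<'E'
import numpy as np, cv2
from rig import r, imaging
def grab(n,save=None):
    f=imaging.grab_frame(n)
    if save: cv2.imwrite(f'pics/{save}.png',f['image'][:,:,::-1])
    return f
def ray(f,px):
    p=cv2.undistortPoints(np.array([[px]],float),np.array(f['mtx'],float),np.array(f['D'],float))[0,0]
    T=np.array(f['world_to_cam']);R=T[:3,:3];o=-R.T@T[:3,3]
    d=R.T@np.array([p[0],-p[1],-1.]);return o,d/np.linalg.norm(d)
def onz(f,px,z):
    o,d=ray(f,px);return o+d*(z-o[2])/d[2]
def proj(f,P):
    T=np.array(f['world_to_cam']);c=T[:3,:3]@np.array(P,float)+T[:3,3]
    return cv2.projectPoints(np.array([[c[0],-c[1],-c[2]]]),np.zeros(3),np.zeros(3),np.array(f['mtx'],float),np.array(f['D'],float))[0].ravel()
def two(f,a,g,b):
    o1,d1=ray(f,a);o2,d2=ray(g,b)
    s=np.linalg.lstsq(np.c_[d1,-d2],o2-o1,rcond=None)[0]
    p,q=o1+s[0]*d1,o2+s[1]*d2;return (p+q)/2,np.linalg.norm(p-q)
E
python3 - <<'E'
from h import *
import pickle
F={n:grab(n,n+'0') for n in('scene','top')}
pickle.dump(F,open('f0.pkl','wb'))
for n,f in F.items():
    T=f['world_to_cam'];print(n,np.round(-T[:3,:3].T@T[:3,3]),np.round(T[:3,:3],2).tolist(),f['mtx'][0][0])
    print(f['D'])
print(r.sense())
E
```

```text
scene [  9. 576. 917.] [[-0.77, -0.63, -0.01], [0.47, -0.58, 0.66], [-0.43, 0.51, 0.75]] 431.06740310269447
[-0.09540113  0.          0.          0.          0.        ]
top [ 410.   38. 1126.] [[-0.02, -1.0, -0.01], [1.0, -0.02, 0.04], [-0.04, -0.01, 1.0]] 390.6416306453425
[-0.06890047  0.          0.          0.          0.        ]
{'clock': 0.1, 'qpos': array([-1.12240577e+00,  3.53583207e-01,  1.63406986e+00,  1.04637247e-05,
        1.15517066e+00, -2.39072103e-03]), 'qvel': array([-0.00180365, -0.00129269, -0.00027154,  0.0004978 ,  0.00132598,
       -0.00053216]), 'joint_efforts': array([ 1.88717472e-04, -6.06355619e+01, -3.42820609e+01,  1.05700908e-04,
        4.01426587e-03,  1.33750632e-06]), 'eef_pos': array([ 272.11756638, -562.1811213 ,  230.62972741]), 'tcp_rot': array([-3.14036161e+00, -1.25107973e-05,  4.50777040e-01]), 'contact_force': array([ 0.08028179, -0.56383173, -0.97656585]), 'wrist_torque': array([-0.0309764 , -0.03059601,  0.02425263]), 'grasp_force': 0.0, 'opening': 0.9978308029012878}
```

View pics/scene0.png

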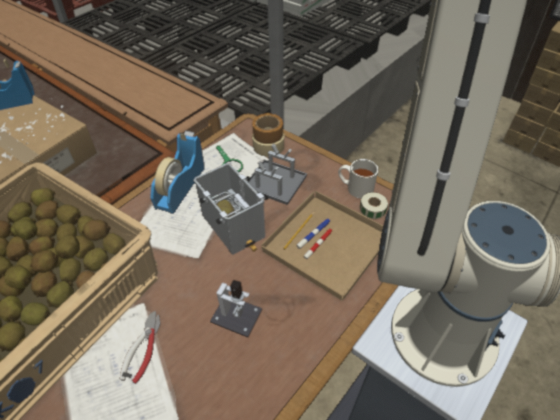

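View pics/top0.png

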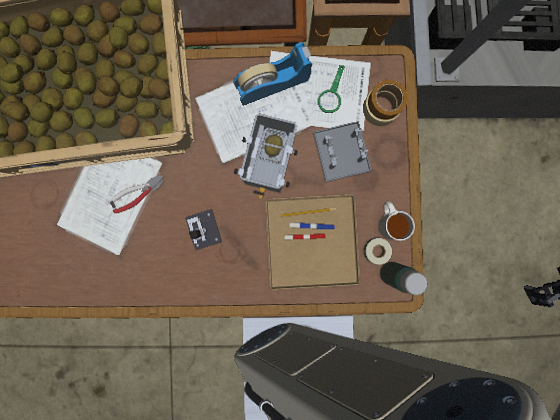

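The scene shows the tank (~230,205), rack (~280,180), the hook stand (~237,300), and the mug (~360,175). In the top view the tank is at ~(268,152), the rack at (343,152), the stand at (202,230), and the flask at (405,278), away from the work. Next I'll enlarge crops of these.

```bash
python3 - <<'E'
from h import *
a=cv2.imread('pics/top0.png');b=cv2.imread('pics/scene0.png')
def c(im,x,y,w,h,W,H):return cv2.resize(im[y:y+h,x:x+w],(W,H),interpolation=cv2.INTER_CUBIC)
# top tank+rack 230..380 x105..205 at x5.33 -> 800x..; 
cv2.imwrite('pics/c1.png',c(a,230,105,150,100,800,533))
L=c(b,190,145,120,110,440,403)  # x3.667
R=np.vstack([c(b,205,270,60,70,360,420)[:,:],np.zeros((0,360,3),np.uint8)])
R2=c(a,180,200,50,60,150*3//2*1,270)
o=np.zeros((600,800,3),np.uint8);o[:403,:440]=L;o[:420,440:]=R
o[420:600,440:590]=c(a,180,200,50,60,150,180)
cv2.imwrite('pics/c2.png',o)
E
```

```text
(no output)
```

View pics/c1.png

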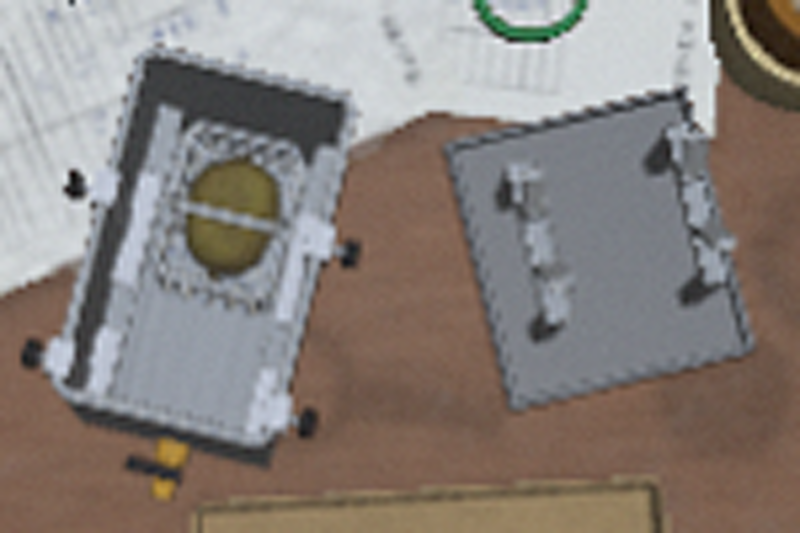

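View pics/c2.png

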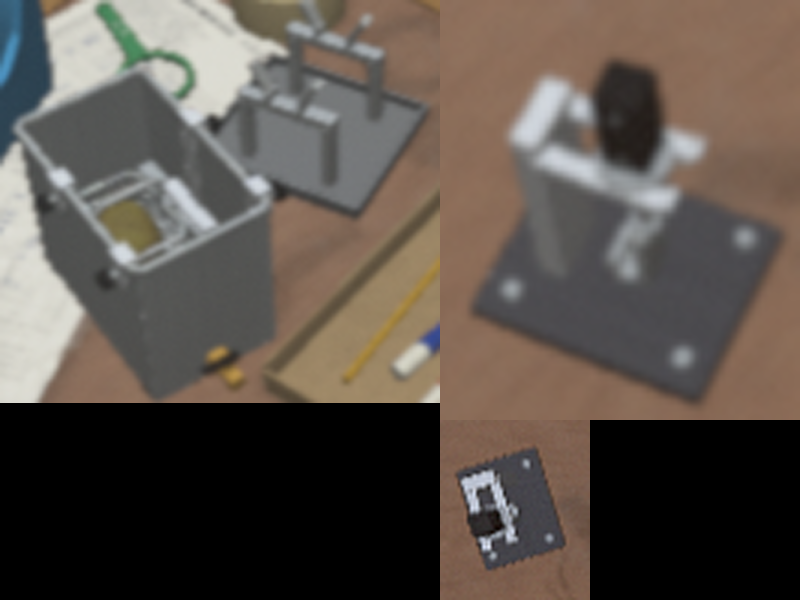

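c1 gives the tank rim corners as (150,50), (352,100), (270,440), (62,390), the rack corners as (447,150), (685,92), (752,352), (513,410), and the bail bar as (190,205)–(290,228) over the kiwi. c2 shows the hook in its fork, which opens toward the robot side. From these I'll compute the poses.

```bash
cat > m1.py <<'E'
from h import *
import pickle
F=pickle.load(open('f0.pkl','rb'));t=F['top'];s=F['scene']
C1=lambda x,y:(230-.5+(x+.5)/5.333,105-.5+(y+.5)/5.333)
def rect(nm,pts,z):
    P=np.array([onz(t,C1(*p),z)[:2] for p in pts]);print(nm,P.round(),'mid',P.mean(0).round(1),'sides',[round(np.linalg.norm(P[i]-P[i-3])) for i in range(4)])
    m=P.mean(0);d=(P[0]+P[1]-P[2]-P[3]);print(' yaw',np.arctan2(d[1],d[0]).round(3));return m,np.arctan2(d[1],d[0])
tk=rect('tank',[(150,50),(352,100),(270,440),(62,390)],148)
rk=rect('rack',[(447,150),(685,92),(752,352),(513,410)],14)
T2=lambda x,y:(180-.5+(x-440+.5)/3,200-.5+(y-420+.5)/3)
b=[(457,472),(537,450),(565,545),(487,570)]
P=np.array([onz(t,T2(*p),8)[:2] for p in b]);m=P.mean(0);d=P[0]+P[1]-P[2]-P[3];print('stand',P.round(),m,np.arctan2(d[1],d[0]))
print('handle',onz(t,T2(485,521),150),'scene handle')
S2=lambda x,y:(205-.5+(x-440+.5)/6,270-.5+(y+.5)/6)
print(two(t,T2(485,521),s,S2(628,72)))
for z in(89,94,98):
    for p in[(190,205),(290,228)]:
        q=onz(t,C1(*p),z)[:2]-tk[0];c,k=np.cos(tk[1]),np.sin(tk[1]);print('bar',z,(c*q[0]+k*q[1]).round(1),(-k*q[0]+c*q[1]).round(1))
for nm,p,z in[('bask rim top',(245,128),62),('bask bot',(215,302),62),('gapL top',(127,285),69),('gapL bot',(112,332),69),('gapR top',(287,318),69),('gapR bot',(268,370),69)]:
    q=onz(t,C1(*p),z)[:2]-tk[0];print(nm,(c*q[0]+k*q[1]).round(1),(-k*q[0]+c*q[1]).round(1))
w=grab('wrist');T=w['world_to_cam'];print('wrist',-T[:3,:3].T@T[:3,3],T[:3,:3].round(2).tolist(),w['mtx'][0][0])
E
python3 m1.py
```

```text
tank [[697.  96.]
 [671.  -0.]
 [509.  42.]
 [535. 140.]] mid [602.9  69.4] sides [99, 167, 101, 168]
 yaw -0.261
rack [[ 678.  -56.]
 [ 708. -186.]
 [ 565. -217.]
 [ 536.  -88.]] mid [ 621.7 -136.7] sides [133, 146, 133, 145]
 yaw 0.22
stand [[443. 318.]
 [462. 240.]
 [371. 215.]
 [349. 290.]] [406.3250198  265.54658697] 0.27962263821855043
handle [397.30019582 258.96210573 150.        ] scene handle
(array([397.47561194, 259.32922918, 149.0842534 ]), np.float64(0.48721737493403094))
bar 89 27.8 18.7
bar 89 28.3 -32.9
bar 94 26.8 18.2
bar 94 27.3 -33.2
bar 98 26.0 17.8
bar 98 26.5 -33.4
bask rim top 79.0 3.3
bask bot -12.8 -3.4
gapL top -16.0 41.9
gapL bot -41.3 43.5
gapR top -13.1 -41.6
gapR bot -41.4 -38.6
wrist [ 345.30448991 -527.29681316  372.19538163] [[0.44, -0.9, -0.0], [0.85, 0.41, -0.32], [0.29, 0.14, 0.95]] 322.9217408913874
```

```bash
cat >> h.py <<'E'
def plan(wps,step=50,cur=None):
    """wps: [(x,y,z,yaw)], prints rows in tool axes (tool kept pointing down)"""
    from scipy.spatial.transform import Rotation as Ro
    s=r.sense();p=np.array(s['eef_pos']);yaw=s['tcp_rot'][2]
    if cur: p,yaw=np.array(cur[:3],float),cur[3]
    out=[]
    for w in wps:
        d=np.array(w[:3])-p;dy=(w[3]-yaw+np.pi)%(2*np.pi)-np.pi
        n=max(1,int(np.ceil(max(np.linalg.norm(d)/step,abs(dy)/.17))))
        for i in range(n):
            c,k=np.cos(yaw),np.sin(yaw);v=d/n
            row=dict(tx=round(c*v[0]+k*v[1],1),ty=round(k*v[0]-c*v[1],1),tz=round(-v[2],1))
            if abs(dy)>.002: row['wz']=round(-dy/n,3)
            out.append(row);yaw+=dy/n
        p=np.array(w[:3],float)
    import json;print(len(out),json.dumps(out))
E
python3 -c "
from h import *
plan([(340,-450,330,.42),(450,-130,330,.35),(397,259,300,.28)])"
```

```text
19 [{"tx": 27.5, "ty": -17.9, "tz": -24.8, "wz": 0.008}, {"tx": 27.4, "ty": -18.1, "tz": -24.8, "wz": 0.008}, {"tx": 27.2, "ty": -18.3, "tz": -24.8, "wz": 0.008}, {"tx": 27.1, "ty": -18.5, "tz": -24.8, "wz": 0.008}, {"tx": 33.0, "ty": -35.3, "tz": -0.0, "wz": 0.01}, {"tx": 32.6, "ty": -35.7, "tz": -0.0, "wz": 0.01}, {"tx": 32.3, "ty": -36.0, "tz": -0.0, "wz": 0.01}, {"tx": 31.9, "ty": -36.3, "tz": -0.0, "wz": 0.01}, {"tx": 31.5, "ty": -36.6, "tz": -0.0, "wz": 0.01}, {"tx": 31.2, "ty": -36.9, "tz": -0.0, "wz": 0.01}, {"tx": 30.8, "ty": -37.2, "tz": -0.0, "wz": 0.01}, {"tx": 10.5, "ty": -47.9, "tz": 3.8, "wz": 0.009}, {"tx": 10.0, "ty": -48.0, "tz": 3.8, "wz": 0.009}, {"tx": 9.6, "ty": -48.1, "tz": 3.8, "wz": 0.009}, {"tx": 9.2, "ty": -48.2, "tz": 3.8, "wz": 0.009}, {"tx": 8.8, "ty": -48.3, "tz": 3.8, "wz": 0.009}, {"tx": 8.3, "ty": -48.4, "tz": 3.8, "wz": 0.009}, {"tx": 7.9, "ty": -48.4, "tz": 3.8, "wz": 0.009}, {"tx": 7.5, "ty": -48.5, "tz": 3.8, "wz": 0.009}]
```

Emit:
arm_command([
  {"tx": 27, "ty": -18, "tz": -25, "wz": 0.02},
  {"tx": 27, "ty": -18, "tz": -25, "wz": 0.02},
  {"tx": 27, "ty": -18, "tz": -25, "wz": 0.02},
  {"tx": 27, "ty": -18, "tz": -25, "wz": 0.02},
  {"tx": 33, "ty": -36, "wz": 0.01},
  {"tx": 33, "ty": -36, "wz": 0.01},
  {"tx": 32, "ty": -36, "wz": 0.01},
  {"tx": 32, "ty": -36, "wz": 0.01},
])

```text
schema error: expected keys hand, tx, ty, tz, wx, wy, wz
```

Emit:
arm_command([
  {"tx": 31, "ty": -37, "wz": 0.01},
  {"tx": 31, "ty": -37, "wz": 0.01},
  {"tx": 31, "ty": -37, "wz": 0.01},
  {"tx": 10, "ty": -48, "tz": 4},
  {"tx": 10, "ty": -48, "tz": 4, "wz": 0.01},
  {"tx": 10, "ty": -48, "tz": 4},
  {"tx": 9, "ty": -48, "tz": 4},
  {"tx": 9, "ty": -48, "tz": 4},
])

```text
schema error: expected keys hand, tx, ty, tz, wx, wy, wz
```

```bash
python3 -c "
from h import *
plan([(397,259,300,.28)])"
```

```text
17 [{"tx": 27.7, "ty": -40.3, "tz": -4.1, "wz": 0.01}, {"tx": 27.2, "ty": -40.6, "tz": -4.1, "wz": 0.01}, {"tx": 26.8, "ty": -40.8, "tz": -4.1, "wz": 0.01}, {"tx": 26.4, "ty": -41.1, "tz": -4.1, "wz": 0.01}, {"tx": 26.0, "ty": -41.4, "tz": -4.1, "wz": 0.01}, {"tx": 25.6, "ty": -41.6, "tz": -4.1, "wz": 0.01}, {"tx": 25.2, "ty": -41.9, "tz": -4.1, "wz": 0.01}, {"tx": 24.8, "ty": -42.1, "tz": -4.1, "wz": 0.01}, {"tx": 24.3, "ty": -42.4, "tz": -4.1, "wz": 0.01}, {"tx": 23.9, "ty": -42.6, "tz": -4.1, "wz": 0.01}, {"tx": 23.5, "ty": -42.9, "tz": -4.1, "wz": 0.01}, {"tx": 23.0, "ty": -43.1, "tz": -4.1, "wz": 0.01}, {"tx": 22.6, "ty": -43.3, "tz": -4.1, "wz": 0.01}, {"tx": 22.2, "ty": -43.5, "tz": -4.1, "wz": 0.01}, {"tx": 21.7, "ty": -43.8, "tz": -4.1, "wz": 0.01}, {"tx": 21.3, "ty": -44.0, "tz": -4.1, "wz": 0.01}, {"tx": 20.9, "ty": -44.2, "tz": -4.1, "wz": 0.01}]
```

Emit:
arm_command([
  {"hand": 85, "tx": 27, "ty": -18, "tz": -25, "wx": 0, "wy": 0, "wz": 0.02},
  {"hand": 85, "tx": 27, "ty": -18, "tz": -25, "wx": 0, "wy": 0, "wz": 0.02},
  {"hand": 85, "tx": 27, "ty": -18, "tz": -25, "wx": 0, "wy": 0, "wz": 0.02},
  {"hand": 85, "tx": 27, "ty": -18, "tz": -25, "wx": 0, "wy": 0, "wz": 0.02},
  {"hand": 85, "tx": 33, "ty": -36, "tz": 0, "wx": 0, "wy": 0, "wz": 0.01},
  {"hand": 85, "tx": 33, "ty": -36, "tz": 0, "wx": 0, "wy": 0, "wz": 0.01},
  {"hand": 85, "tx": 32, "ty": -36, "tz": 0, "wx": 0, "wy": 0, "wz": 0.01},
  {"hand": 85, "tx": 32, "ty": -36, "tz": 0, "wx": 0, "wy": 0, "wz": 0.01},
])

```text
clock: 1.15
eef_pos: [413.4, -270.9, 331.2]
tcp_rot: [-3.142, -0.0, 0.33]
contact_force: [1.3, -0.9, -0.2]
opening: 0.999
grasp_force: 0.0
```

Emit:
arm_command([
  {"hand": 85, "tx": 31, "ty": -37, "tz": 0, "wx": 0, "wy": 0, "wz": 0.01},
  {"hand": 85, "tx": 31, "ty": -37, "tz": 0, "wx": 0, "wy": 0, "wz": 0.01},
  {"hand": 85, "tx": 31, "ty": -37, "tz": 0, "wx": 0, "wy": 0, "wz": 0.01},
  {"hand": 85, "tx": 10, "ty": -48, "tz": 4, "wx": 0, "wy": 0, "wz": 0},
  {"hand": 85, "tx": 10, "ty": -48, "tz": 4, "wx": 0, "wy": 0, "wz": 0.01},
  {"hand": 85, "tx": 10, "ty": -48, "tz": 4, "wx": 0, "wy": 0, "wz": 0},
  {"hand": 85, "tx": 9, "ty": -48, "tz": 4, "wx": 0, "wy": 0, "wz": 0},
  {"hand": 85, "tx": 9, "ty": -48, "tz": 4, "wx": 0, "wy": 0, "wz": 0},
])

```text
clock: 2.15
eef_pos: [442.1, 107.3, 311.1]
tcp_rot: [3.142, -0.0, 0.291]
contact_force: [0.4, 1.2, -0.3]
opening: 0.996
grasp_force: 0.0
```

```bash
python3 -c "
from h import *
plan([(397,259,290,.28)])"
```

```text
4 [{"tx": 0.1, "ty": -39.6, "tz": 5.3, "wz": 0.003}, {"tx": -0.0, "ty": -39.6, "tz": 5.3, "wz": 0.003}, {"tx": -0.1, "ty": -39.6, "tz": 5.3, "wz": 0.003}, {"tx": -0.2, "ty": -39.6, "tz": 5.3, "wz": 0.003}]
```

Emit:
arm_command([
  {"hand": 85, "tx": 0, "ty": -35, "tz": 5, "wx": 0, "wy": 0, "wz": 0},
  {"hand": 85, "tx": 0, "ty": -40, "tz": 5, "wx": 0, "wy": 0, "wz": 0},
  {"hand": 85, "tx": 0, "ty": -40, "tz": 5, "wx": 0, "wy": 0, "wz": 0},
  {"hand": 85, "tx": 0, "ty": -33, "tz": 5, "wx": 0, "wy": 0, "wz": 0},
  {"hand": 85, "tx": 0, "ty": 0, "tz": 0, "wx": 0, "wy": 0, "wz": 0},
])

```text
clock: 2.78
eef_pos: [399.3, 248.9, 290.7]
tcp_rot: [-3.142, 0.001, 0.294]
contact_force: [-0.2, -1.3, 0.4]
opening: 0.995
grasp_force: 0.0
```

```bash
python3 - <<'E'
from h import *
import pickle
s=r.sense();print(s['eef_pos'],s['tcp_rot'])
w=grab('wrist');pickle.dump(w,open('w1.pkl','wb'))
cv2.imwrite('pics/w1.png',cv2.resize(w['image'][:,:,::-1],(800,600),interpolation=cv2.INTER_CUBIC))
for P in[(397,259,150),(397,259,18)]:print(proj(w,P)*800/560)
E
```

```text
[399.27782894 248.86195144 290.73344074] [-3.14158145e+00  1.05754931e-03  2.93533840e-01]
[383.74310182 271.69119536]
[388.75327681 231.70155146]
```

View pics/w1.png

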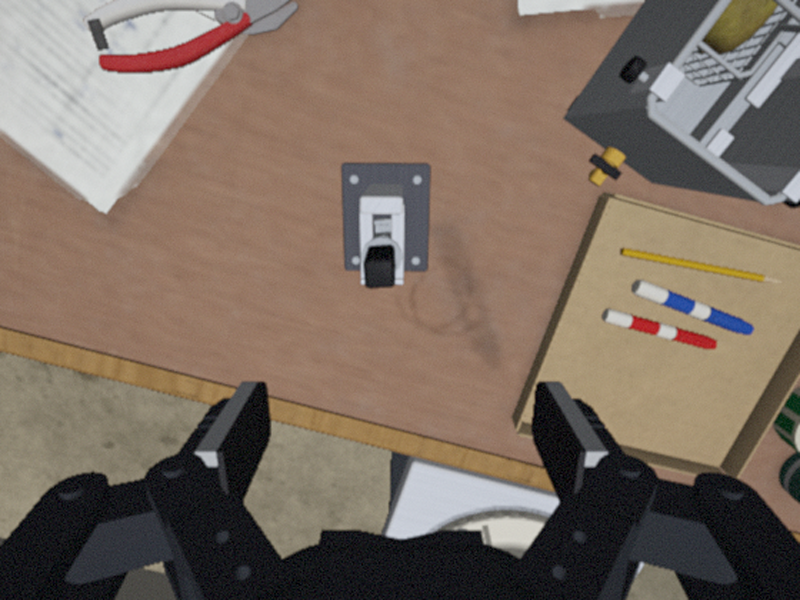

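The base edges align with the image axes, so my yaw of 0.29 is about the stand's. The handle top is near (379,274), and part of the hook shows between the prongs at (382,226). I'll zoom in on the stand and measure the handle.

```bash
python3 - <<'E'
from h import *
import pickle
w=pickle.load(open('w1.pkl','rb'));im=w['image'][:,:,::-1]
x0,y0=235,108
cv2.imwrite('pics/w1c.png',cv2.resize(im[y0:y0+95,x0:x0+70],None,fx=6.3,fy=6.3,interpolation=cv2.INTER_CUBIC))
m=(im.max(2)<45).astype(np.uint8);m[:160]=0;m[225:]=0;m[:,:235]=0;m[:,305:]=0
n,l,st,c=cv2.connectedComponentsWithStats(m);print(st[1:],c[1:])
E
```

```text
[[255 172  21  29 300]
 [262 188   1   1   1]
 [264 189   1   1   1]
 [260 190   6   4   8]
 [265 191   1   1   1]
 [268 191   1   1   1]] [[265.45  183.81 ]
 [262.    188.   ]
 [264.    189.   ]
 [261.875 191.625]
 [265.    191.   ]
 [268.    191.   ]]
```

View pics/w1c.png

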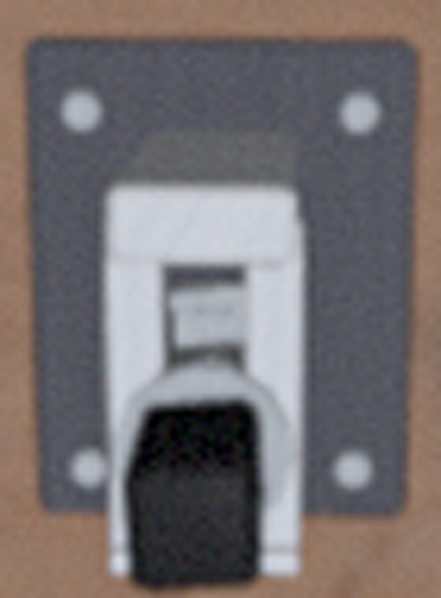

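```bash
python3 - <<'E'
from h import *
import pickle
w=pickle.load(open('w1.pkl','rb'))
C=lambda x,y:(235-.5+(x+.5)/6.3,108-.5+(y+.5)/6.3)
c,k=np.cos(.285),np.sin(.285)
h=onz(w,C(194,525),150);print('handle',h)
for nm,p,z in[('HL',(128,525),150),('HR',(260,525),150),('post back',(200,188),109),('post f',(200,262),109),('prL',(118,575),100),('prR',(287,575),100),('lip far',(208,288),29),('lip near',(208,345),29)]:
    q=onz(w,C(*p),z)-h;print(nm,(c*q[0]+k*q[1]).round(1),(-k*q[0]+c*q[1]).round(1))
b=[onz(w,C(*p),8) for p in[(30,42),(413,42),(402,512),(45,512)]]
b=np.array(b);d=b[0]+b[1]-b[2]-b[3];print('yaw',np.arctan2(d[1],d[0]),np.linalg.norm(b[0]-b[1]),np.linalg.norm(b[0]-b[3]))
e1=b[1]-b[2];e2=b[0]-b[3];print(np.arctan2(e1[1],e1[0]),np.arctan2(e2[1],e2[0]))
plan([(h[0],h[1],200,.285),(h[0],h[1],107,.285)],60)
E
```

```text
handle [395.48746535 261.63361941 150.        ]
HL -0.1 9.5
HR 0.1 -9.5
post back 43.1 0.6
post f 31.5 0.6
prL -23.4 15.4
prR -23.2 -13.6
lip far 14.0 2.4
lip near 2.6 2.5
yaw 0.2867809104815122 76.97095890063368 97.98789869948726
0.2880759532018858 0.28548585632528944
4 [{"tx": -0.0, "ty": -7.2, "tz": 45.5, "wz": 0.004}, {"tx": -0.1, "ty": -7.2, "tz": 45.5, "wz": 0.004}, {"tx": 0.0, "ty": 0.0, "tz": 46.5}, {"tx": 0.0, "ty": 0.0, "tz": 46.5}]
```

The fork geometry matches the handle: post face +31.5 mm, prong ends −23 mm, and lip at +x. So the rod's x runs along the stand's x. Descending to grasp.

Emit:
arm_command([
  {"hand": 85, "tx": 0, "ty": -7, "tz": 40, "wx": 0, "wy": 0, "wz": 0.004},
  {"hand": 85, "tx": 0, "ty": -7, "tz": 40, "wx": 0, "wy": 0, "wz": 0.004},
  {"hand": 85, "tx": 0, "ty": 0, "tz": 40, "wx": 0, "wy": 0, "wz": 0},
  {"hand": 85, "tx": 0, "ty": 0, "tz": 40, "wx": 0, "wy": 0, "wz": 0},
  {"hand": 85, "tx": 0, "ty": 0, "tz": 22, "wx": 0, "wy": 0, "wz": 0},
  {"hand": 85, "tx": 0, "ty": 0, "tz": 0, "wx": 0, "wy": 0, "wz": 0},
])

```text
clock: 3.58
eef_pos: [395.5, 259.4, 108.1]
tcp_rot: [3.14, 0.003, 0.282]
contact_force: [-0.0, 1.0, 0.1]
opening: 0.996
grasp_force: 0.0
```

Emit:
arm_command([
  {"hand": 10, "tx": 0, "ty": 0, "tz": 0, "wx": 0, "wy": 0, "wz": 0},
  {"hand": 10, "tx": 0, "ty": 0, "tz": 0, "wx": 0, "wy": 0, "wz": 0},
  {"hand": 10, "tx": 0, "ty": 0, "tz": 0, "wx": 0, "wy": 0, "wz": 0},
  {"hand": 10, "tx": 0, "ty": 0, "tz": 0, "wx": 0, "wy": 0, "wz": 0},
  {"hand": 10, "tx": 0, "ty": 0, "tz": 0, "wx": 0, "wy": 0, "wz": 0},
  {"hand": 10, "tx": 0, "ty": 0, "tz": 0, "wx": 0, "wy": 0, "wz": 0},
], squeeze=60)

```text
clock: 4.32
eef_pos: [396.6, 261.3, 110.0]
tcp_rot: [-3.141, -0.001, 0.283]
contact_force: [-0.6, -0.0, 5.8]
opening: 0.227
grasp_force: 58.3
```

Emit:
arm_command([
  {"hand": 10, "tx": 0, "ty": 0, "tz": -6, "wx": 0, "wy": 0, "wz": 0},
  {"hand": 10, "tx": 0, "ty": 0, "tz": -7, "wx": 0, "wy": 0, "wz": 0},
  {"hand": 10, "tx": 0, "ty": 0, "tz": 0, "wx": 0, "wy": 0, "wz": 0},
  {"hand": 10, "tx": 0, "ty": 0, "tz": 0, "wx": 0, "wy": 0, "wz": 0},
])

```text
clock: 4.82
eef_pos: [396.1, 261.0, 122.3]
tcp_rot: [-3.142, -0.0, 0.283]
contact_force: [-0.9, -0.6, -1.6]
opening: 0.226
grasp_force: 58.5
```

Emit:
arm_command([
  {"hand": 10, "tx": -30, "ty": 0, "tz": 0, "wx": 0, "wy": 0, "wz": 0},
  {"hand": 10, "tx": -30, "ty": 0, "tz": 0, "wx": 0, "wy": 0, "wz": 0},
  {"hand": 10, "tx": -5, "ty": 0, "tz": -50, "wx": 0, "wy": 0, "wz": 0},
  {"hand": 10, "tx": 0, "ty": 0, "tz": -55, "wx": 0, "wy": 0, "wz": 0},
  {"hand": 10, "tx": 0, "ty": 0, "tz": -50, "wx": 0, "wy": 0, "wz": 0},
  {"hand": 10, "tx": 0, "ty": 0, "tz": 0, "wx": 0, "wy": 0, "wz": 0},
])

```text
clock: 5.58
eef_pos: [335.5, 244.1, 280.8]
tcp_rot: [-3.139, -0.007, 0.283]
contact_force: [-0.4, -0.0, -1.6]
opening: 0.224
grasp_force: 59.3
```

```bash
python3 - <<'E'
from h import *
s=r.sense();print(s['eef_pos'],s['contact_force'],s['grasp_force'])
plan([(545,85,280,-.261)],50)
E
```

```text
[335.45259079 244.10475103 280.75107924] [-0.37455696 -0.04477391 -1.62378697] 59.284066557884216
6 [{"tx": 26.1, "ty": 35.2, "tz": 0.1, "wz": 0.091}, {"tx": 29.2, "ty": 32.7, "tz": 0.1, "wz": 0.091}, {"tx": 32.1, "ty": 29.9, "tz": 0.1, "wz": 0.091}, {"tx": 34.6, "ty": 26.9, "tz": 0.1, "wz": 0.091}, {"tx": 36.9, "ty": 23.7, "tz": 0.1, "wz": 0.091}, {"tx": 38.9, "ty": 20.2, "tz": 0.1, "wz": 0.091}]
```

Emit:
arm_command([
  {"hand": 10, "tx": 26, "ty": 35, "tz": 0, "wx": 0, "wy": 0, "wz": 0.09},
  {"hand": 10, "tx": 29, "ty": 33, "tz": 0, "wx": 0, "wy": 0, "wz": 0.09},
  {"hand": 10, "tx": 32, "ty": 30, "tz": 0, "wx": 0, "wy": 0, "wz": 0.09},
  {"hand": 10, "tx": 35, "ty": 27, "tz": 0, "wx": 0, "wy": 0, "wz": 0.09},
  {"hand": 10, "tx": 37, "ty": 24, "tz": 0, "wx": 0, "wy": 0, "wz": 0.09},
  {"hand": 10, "tx": 39, "ty": 20, "tz": 0, "wx": 0, "wy": 0, "wz": 0.09},
  {"hand": 10, "tx": 0, "ty": 0, "tz": 0, "wx": 0, "wy": 0, "wz": 0},
  {"hand": 10, "tx": 0, "ty": 0, "tz": 0, "wx": 0, "wy": 0, "wz": 0},
])

```text
clock: 6.58
eef_pos: [542.5, 83.6, 275.8]
tcp_rot: [3.141, 0.003, -0.257]
contact_force: [-0.4, -0.7, -1.7]
opening: 0.226
grasp_force: 59.3
```

```bash
python3 - <<'E'
from h import *
import pickle
s=r.sense();print(s['eef_pos'],s['tcp_rot'])
w=grab('wrist');pickle.dump(w,open('w2.pkl','wb'))
cv2.imwrite('pics/w2.png',cv2.resize(w['image'][:,:,::-1],(800,600),interpolation=cv2.INTER_CUBIC))
T=w['world_to_cam'];print(-T[:3,:3].T@T[:3,3])
E
```

```text
[542.52392989  83.57632834 275.76205494] [ 3.14074316e+00  2.81566029e-03 -2.56839760e-01]
[621.52344481  62.48413617 417.09158199]
```

View pics/w2.png

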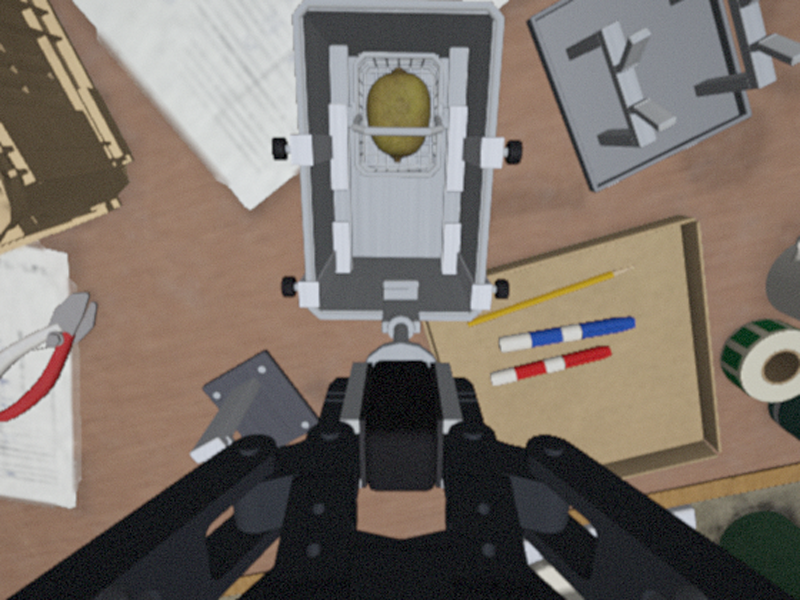

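The view shows the tank from above: rim corners ≈(299,5), (502,12), (488,316), (310,316). The bail bar runs along row 131 (x 357–440), with the kiwi at (399,113). The strips break between rows 189–222 on both sides, so that is the gap. The hook is in the fingers, with the collar near (400,350).

```bash
cat > m2.py <<'E'
from h import *
import pickle
w=pickle.load(open('w2.pkl','rb'))
C=lambda x,y:((x+.5)*.7-.5,(y+.5)*.7-.5)
P=np.array([onz(w,C(*p),148)[:2] for p in[(299,5),(502,12),(488,316),(310,316)]])
m=P.mean(0);d=P[0]+P[1]-P[2]-P[3];yaw=np.arctan2(d[1],d[0]);print('rim',P.round(1),'mid',m.round(1),'yaw',yaw,[round(np.linalg.norm(P[i]-P[i-3])) for i in range(4)])
c,k=np.cos(yaw),np.sin(yaw)
def L(p,z):
    q=onz(w,C(*p),z)[:2]-m;return np.array([c*q[0]+k*q[1],-k*q[0]+c*q[1]]).round(1)
for n,p,z in[('stripL far',(339,45),69),('L far/bright',(338,105),69),('gapL far',(338,189),69),('gapL near',(342,222),69),('stripL near',(342,272),69),('gapR far',(454,190),69),('gapR near',(451,224),69),('R near',(450,274),69),
 ('Rbright in',(445,150),69),('Lbright in',(348,150),69),
 ('rim far',(398,55),62),('rim near',(400,175),62),('rimL',(355,110),62),('rimR',(443,110),62),('pivL',(357,122),60),('pivR',(441,122),60),('bar L',(365,131),97),('bar R',(436,131),97),('bar low',(400,131),90),('kiwi',(399,113),35)]:print(n,L(p,z))
for q in [(-80,49,148),(82,-49,148)]: pass
E
python3 m2.py
```

```text
rim [[696.3  95.9]
 [666.9  -3.4]
 [505.   36.2]
 [533.5 144. ]] mid [600.4  68.2] yaw -0.26399798893616755 [103, 167, 111, 170]
stripL far [80.6 41.5]
L far/bright [43.1 43.5]
gapL far [-14.6  45.7]
gapL near [-39.1  43.6]
stripL near [-78.4  44.9]
gapR far [-14.8 -40.2]
gapR near [-40.1 -39. ]
R near [-79.5 -39.9]
Rbright in [ 13.5 -32.5]
Lbright in [13.  37.4]
rim far [75.9  1.7]
rim near [-4.8 -0.1]
rimL [40.3 32.4]
rimR [ 40.7 -30.7]
pivL [32.3 31.3]
pivR [ 32.7 -29.7]
bar L [25.7 22.9]
bar R [ 26.  -23.5]
bar low [25.9  0. ]
kiwi [39.7  0.9]
```

```bash
python3 - <<'E'
from h import *
plan([(600.6,68.4,275,-.264),(600.6,68.4,166,-.264)],37)
import pickle
w=pickle.load(open('w2.pkl','rb'));s=np.array([542.5,83.6,275.8])
t=np.array([np.cos(-.257),np.sin(-.257),0])
for n,p,dx in[('lip far edge',(400,281),15),('lip near/inner',(400,299),11),('collar far',(400,342),14)]:
    o,d=ray(w,((p[0]+.5)*.7-.5,(p[1]+.5)*.7-.5));k=((s-o)@t+dx)/(d@t);print(n,(o+k*d)[2]-s[2])
E
```

```text
5 [{"tx": 30.1, "ty": 0.1, "tz": 0.6, "wz": 0.004}, {"tx": 30.1, "ty": 0.0, "tz": 0.6, "wz": 0.004}, {"tx": 0.0, "ty": -0.0, "tz": 36.3}, {"tx": 0.0, "ty": -0.0, "tz": 36.3}, {"tx": 0.0, "ty": -0.0, "tz": 36.3}]
lip far edge -75.28813816511456
lip near/inner -60.01751860852596
collar far -6.14763683628064
```

Emit:
arm_command([
  {"hand": 10, "tx": 30, "ty": 0, "tz": 0, "wx": 0, "wy": 0, "wz": 0.003},
  {"hand": 10, "tx": 30, "ty": 0, "tz": 0, "wx": 0, "wy": 0, "wz": 0.004},
  {"hand": 10, "tx": 0, "ty": 0, "tz": 0, "wx": 0, "wy": 0, "wz": 0},
  {"hand": 10, "tx": 0, "ty": 0, "tz": 35, "wx": 0, "wy": 0, "wz": 0},
  {"hand": 10, "tx": 0, "ty": 0, "tz": 35, "wx": 0, "wy": 0, "wz": 0},
  {"hand": 10, "tx": 0, "ty": 0, "tz": 25, "wx": 0, "wy": 0, "wz": 0},
  {"hand": 10, "tx": 0, "ty": 0, "tz": 12, "wx": 0, "wy": 0, "wz": 0},
  {"hand": 10, "tx": 0, "ty": 0, "tz": 0, "wx": 0, "wy": 0, "wz": 0},
])

```text
clock: 7.62
eef_pos: [600.8, 68.7, 170.0]
tcp_rot: [3.141, 0.001, -0.263]
contact_force: [-0.0, -0.3, -0.3]
opening: 0.23
grasp_force: 59.3
```

```bash
python3 - <<'E'
from h import *
s=r.sense();print(s['eef_pos'],s['tcp_rot'],s['contact_force'])
w=grab('wrist');t=grab('scene')
a=cv2.resize(w['image'][:300,130:430,::-1],(500,500),interpolation=cv2.INTER_CUBIC)
b=cv2.resize(t['image'][140:260,180:270,::-1],(300,400),interpolation=cv2.INTER_CUBIC)
o=np.zeros((500,800,3),np.uint8);o[:,:500]=a;o[:400,500:]=b;cv2.imwrite('pics/w3.png',o)
E
```

```text
[600.76869809  68.68177843 169.99225885] [ 3.14122747e+00  1.24950159e-03 -2.63360824e-01] [-0.030296   -0.29623487 -0.34235088]
```

View pics/w3.png

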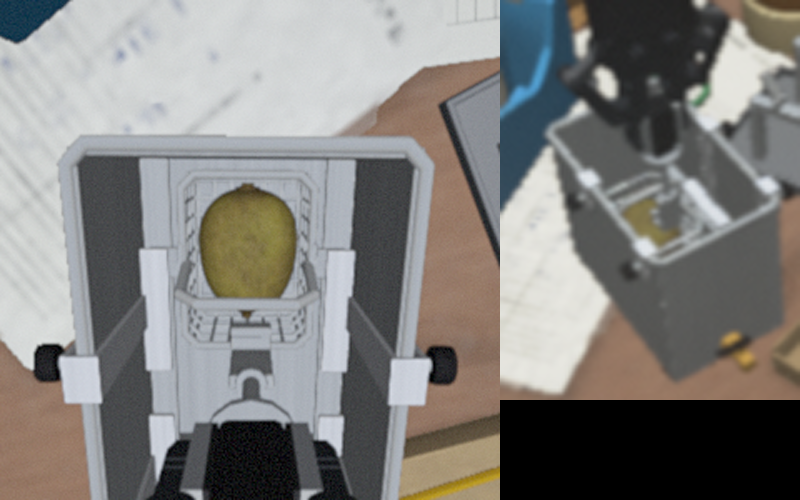

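The hook lip at (250,335) faces the bail bar at row 303, laterally centred and below the bar. Lowering 4 mm, then advancing under the bar.

Emit:
arm_command([
  {"hand": 10, "tx": 0, "ty": 0, "tz": 4, "wx": 0, "wy": 0, "wz": 0},
  {"hand": 10, "tx": 6, "ty": 0, "tz": 0, "wx": 0, "wy": 0, "wz": 0},
  {"hand": 10, "tx": 6, "ty": 0, "tz": 0, "wx": 0, "wy": 0, "wz": 0},
  {"hand": 10, "tx": 6, "ty": 0, "tz": 0, "wx": 0, "wy": 0, "wz": 0},
  {"hand": 10, "tx": 6, "ty": 0, "tz": 0, "wx": 0, "wy": 0, "wz": 0},
  {"hand": 10, "tx": 0, "ty": 0, "tz": 0, "wx": 0, "wy": 0, "wz": 0},
])

```text
clock: 8.48
eef_pos: [625.3, 61.8, 166.2]
tcp_rot: [-3.142, -0.0, -0.265]
contact_force: [-0.2, 0.4, -1.7]
opening: 0.224
grasp_force: 59.3
```

Emit:
arm_command([
  {"hand": 10, "tx": 0, "ty": 0, "tz": -4, "wx": 0, "wy": 0, "wz": 0},
  {"hand": 10, "tx": 0, "ty": 0, "tz": -4, "wx": 0, "wy": 0, "wz": 0},
  {"hand": 10, "tx": 0, "ty": 0, "tz": -4, "wx": 0, "wy": 0, "wz": 0},
  {"hand": 10, "tx": 0, "ty": 0, "tz": -3, "wx": 0, "wy": 0, "wz": 0},
  {"hand": 10, "tx": 0, "ty": 0, "tz": 0, "wx": 0, "wy": 0, "wz": 0},
  {"hand": 10, "tx": 0, "ty": 0, "tz": 0, "wx": 0, "wy": 0, "wz": 0},
])

```text
clock: 9.22
eef_pos: [624.8, 61.9, 181.2]
tcp_rot: [3.142, 0.0, -0.264]
contact_force: [0.2, 0.1, -1.2]
opening: 0.229
grasp_force: 59.3
```

```bash
python3 - <<'E'
from h import *
s=r.sense();print(s['eef_pos'],s['contact_force'])
w=grab('wrist')
a=cv2.resize(w['image'][:300,130:430,::-1],(600,600),interpolation=cv2.INTER_CUBIC)
cv2.imwrite('pics/w4.png',a)
E
```

```text
[624.76657363  61.93622381 181.20722495] [ 0.18682462  0.14024453 -1.15479336]
```

View pics/w4.png

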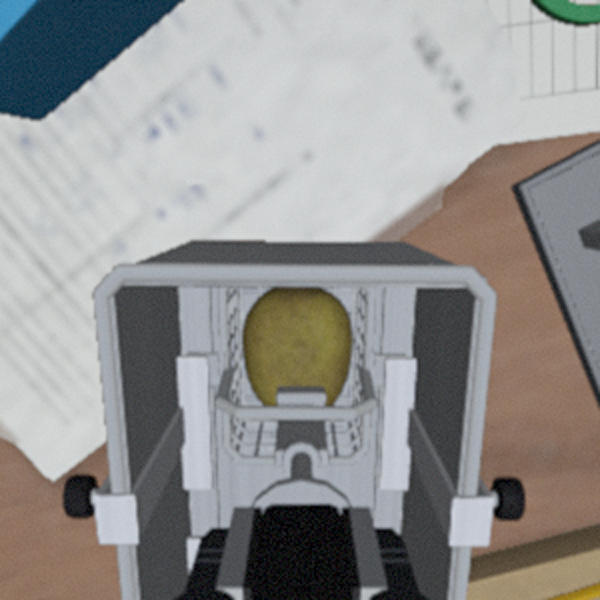

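The bar at row 410 now runs between the lip (300,397) and the shank, so it is in the throat. Lifting gently to feel the weight.

Emit:
arm_command([
  {"hand": 10, "tx": 0, "ty": 0, "tz": -3, "wx": 0, "wy": 0, "wz": 0},
  {"hand": 10, "tx": 0, "ty": 0, "tz": 0, "wx": 0, "wy": 0, "wz": 0},
  {"hand": 10, "tx": 0, "ty": 0, "tz": 0, "wx": 0, "wy": 0, "wz": 0},
])

```text
clock: 9.65
eef_pos: [624.7, 62.0, 184.1]
tcp_rot: [3.142, 0.0, -0.264]
contact_force: [0.1, -0.3, -3.5]
opening: 0.228
grasp_force: 59.0
```

Emit:
arm_command([
  {"hand": 10, "tx": 0, "ty": 0, "tz": -1.5, "wx": 0, "wy": 0, "wz": 0},
  {"hand": 10, "tx": 0, "ty": 0, "tz": 0, "wx": 0, "wy": 0, "wz": 0},
  {"hand": 10, "tx": 0, "ty": 0, "tz": 0, "wx": 0, "wy": 0, "wz": 0},
])

```text
clock: 10.02
eef_pos: [624.8, 61.9, 185.7]
tcp_rot: [3.142, 0.0, -0.264]
contact_force: [0.4, 0.2, -3.7]
opening: 0.227
grasp_force: 59.0
```

Emit:
arm_command([
  {"hand": 10, "tx": 0, "ty": 0, "tz": -1.5, "wx": 0, "wy": 0, "wz": 0},
  {"hand": 10, "tx": 0, "ty": 0, "tz": 0, "wx": 0, "wy": 0, "wz": 0},
  {"hand": 10, "tx": 0, "ty": 0, "tz": 0, "wx": 0, "wy": 0, "wz": 0},
])

```text
clock: 10.4
eef_pos: [624.9, 61.9, 187.3]
tcp_rot: [-3.142, -0.0, -0.264]
contact_force: [0.9, -0.3, -3.4]
opening: 0.222
grasp_force: 59.0
```

Emit:
arm_command([
  {"hand": 10, "tx": -2, "ty": 0, "tz": 1, "wx": 0, "wy": 0, "wz": 0},
  {"hand": 10, "tx": -3, "ty": 0, "tz": 0, "wx": 0, "wy": 0, "wz": 0},
  {"hand": 10, "tx": -4, "ty": 0, "tz": 0, "wx": 0, "wy": 0, "wz": 0},
  {"hand": 10, "tx": -4, "ty": 0, "tz": 0, "wx": 0, "wy": 0, "wz": 0},
  {"hand": 10, "tx": -4, "ty": 0, "tz": 0, "wx": 0, "wy": 0, "wz": 0},
  {"hand": 10, "tx": -3, "ty": 0, "tz": 0, "wx": 0, "wy": 0, "wz": 0},
])

```text
clock: 11.15
eef_pos: [605.2, 67.2, 186.3]
tcp_rot: [3.142, 0.0, -0.264]
contact_force: [0.1, -0.4, -3.8]
opening: 0.229
grasp_force: 59.0
```

Emit:
arm_command([
  {"hand": 10, "tx": -3, "ty": 0, "tz": 0, "wx": 0, "wy": 0, "wz": 0},
  {"hand": 10, "tx": -4, "ty": 0, "tz": 0, "wx": 0, "wy": 0, "wz": 0},
  {"hand": 10, "tx": -4, "ty": 0, "tz": 0, "wx": 0, "wy": 0, "wz": 0},
  {"hand": 10, "tx": -4, "ty": 0, "tz": 0, "wx": 0, "wy": 0, "wz": 0},
  {"hand": 10, "tx": -4, "ty": 0, "tz": 0, "wx": 0, "wy": 0, "wz": 0},
  {"hand": 10, "tx": -4, "ty": 0, "tz": 0, "wx": 0, "wy": 0, "wz": 0},
  {"hand": 10, "tx": -2, "ty": 0, "tz": 0, "wx": 0, "wy": 0, "wz": 0},
])

```text
clock: 12.02
eef_pos: [581.1, 73.8, 186.3]
tcp_rot: [3.142, 0.0, -0.264]
contact_force: [0.0, 0.4, -4.5]
opening: 0.226
grasp_force: 59.0
```

Emit:
arm_command([
  {"hand": 10, "tx": -3, "ty": 0, "tz": 0, "wx": 0, "wy": 0, "wz": 0},
  {"hand": 10, "tx": -3, "ty": 0, "tz": 0, "wx": 0, "wy": 0, "wz": 0},
  {"hand": 10, "tx": -2, "ty": 0, "tz": 0, "wx": 0, "wy": 0, "wz": 0},
  {"hand": 10, "tx": 0, "ty": 0, "tz": 0, "wx": 0, "wy": 0, "wz": 0},
  {"hand": 10, "tx": 0, "ty": 0, "tz": 0, "wx": 0, "wy": 0, "wz": 0},
])

```text
clock: 12.65
eef_pos: [573.8, 75.8, 186.3]
tcp_rot: [-3.142, -0.0, -0.264]
contact_force: [-0.8, -0.2, -4.1]
opening: 0.228
grasp_force: 59.0
```

```bash
python3 - <<'E'
from h import *
import pickle
s=r.sense();print(s['eef_pos'],s['contact_force'])
w=grab('wrist');pickle.dump(w,open('w5.pkl','wb'))
a=cv2.resize(w['image'][60:360,130:430,::-1],(600,600),interpolation=cv2.INTER_CUBIC)
cv2.imwrite('pics/w5.png',a)
E
```

```text
[573.79527709  75.76501183 186.31834923] [-0.75546622 -0.20924919 -4.11886787]
```

View pics/w5.png

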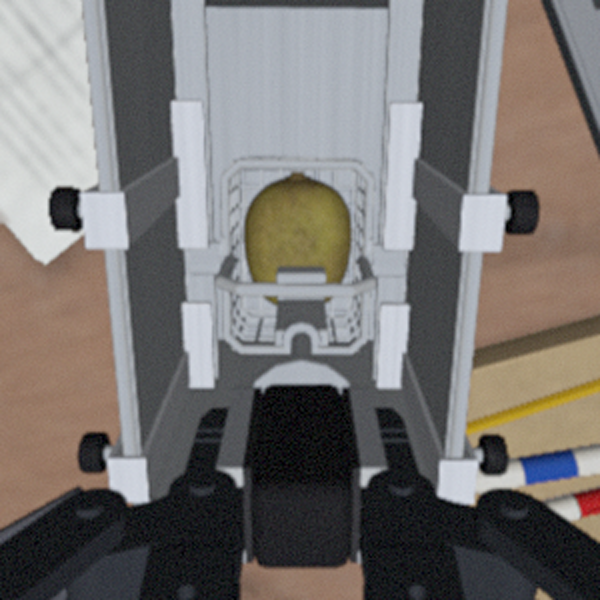

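The ears show at the far side of the gap: left ear ≈(205,258), against gap rows 248–303. I'll compute how far they still have to move.

```bash
python3 - <<'E'
from h import *
import pickle
w=pickle.load(open('w5.pkl','rb'))
m=np.array([600.4,68.2]);c,k=np.cos(-.264),np.sin(-.264)
def L(p,z):
    q=onz(w,(130-.5+(p[0]+.5)/2,60-.5+(p[1]+.5)/2),z)[:2]-m;return np.array([c*q[0]+k*q[1],-k*q[0]+c*q[1]]).round(1)
for n,p,z in[('gapLfar',(192,248),69),('gapLnear',(200,303),69),('gapRfar',(400,248),69),('gapRnear',(392,303),69),('earL far',(205,243),63),('earL near',(205,273),63),('earR near',(385,273),63),('bar',(298,290),101),('rimfar',(298,160),65),('rimnear',(298,352),65)]:print(n,L(p,z))
E
```

```text
gapLfar [-14.2  45. ]
gapLnear [-38.3  42.9]
gapRfar [-14.3 -41.1]
gapRnear [-38.4 -38.8]
earL far [-13.6  40.4]
earL near [-26.8  41. ]
earR near [-26.9 -36.1]
bar [-21.9   1. ]
rimfar [21.2  1. ]
rimnear [-62.9   1.3]
```

Emit:
arm_command([
  {"hand": 10, "tx": -2, "ty": 0, "tz": 0, "wx": 0, "wy": 0, "wz": 0},
  {"hand": 10, "tx": -2, "ty": 0, "tz": 0, "wx": 0, "wy": 0, "wz": 0},
  {"hand": 10, "tx": -2, "ty": 0, "tz": 0, "wx": 0, "wy": 0, "wz": 0},
  {"hand": 10, "tx": 0, "ty": 0, "tz": 0, "wx": 0, "wy": 0, "wz": 0},
  {"hand": 10, "tx": 0, "ty": 0, "tz": 0, "wx": 0, "wy": 0, "wz": 0},
])

```text
clock: 13.32
eef_pos: [568.0, 77.4, 186.3]
tcp_rot: [-3.142, -0.0, -0.264]
contact_force: [0.6, -0.5, -3.6]
opening: 0.227
grasp_force: 59.0
```

Emit:
arm_command([
  {"hand": 10, "tx": 0, "ty": 0, "tz": -1.5, "wx": 0, "wy": 0, "wz": 0},
  {"hand": 10, "tx": 0, "ty": 0, "tz": -1.5, "wx": 0, "wy": 0, "wz": 0},
  {"hand": 10, "tx": 0, "ty": 0, "tz": -1, "wx": 0, "wy": 0, "wz": 0},
])

```text
clock: 13.7
eef_pos: [568.0, 77.3, 190.4]
tcp_rot: [-3.142, -0.0, -0.264]
contact_force: [-0.0, -0.1, -2.9]
opening: 0.228
grasp_force: 59.0
```

Emit:
arm_command([
  {"hand": 10, "tx": 0, "ty": 0, "tz": -1, "wx": 0, "wy": 0, "wz": 0},
  {"hand": 10, "tx": 0, "ty": 0, "tz": -1, "wx": 0, "wy": 0, "wz": 0},
  {"hand": 10, "tx": 0, "ty": 0, "tz": 0, "wx": 0, "wy": 0, "wz": 0},
])

```text
clock: 14.08
eef_pos: [568.0, 77.3, 192.4]
tcp_rot: [-3.142, -0.0, -0.264]
contact_force: [-0.2, -0.3, -3.5]
opening: 0.228
grasp_force: 59.0
```

Emit:
arm_command([
  {"hand": 10, "tx": 0, "ty": 0, "tz": -1.5, "wx": 0, "wy": 0, "wz": 0},
  {"hand": 10, "tx": 0, "ty": 0, "tz": -1.5, "wx": 0, "wy": 0, "wz": 0},
  {"hand": 10, "tx": 0, "ty": 0, "tz": -1.5, "wx": 0, "wy": 0, "wz": 0},
  {"hand": 10, "tx": 0, "ty": 0, "tz": -1.5, "wx": 0, "wy": 0, "wz": 0},
])

```text
clock: 14.58
eef_pos: [567.9, 77.3, 198.4]
tcp_rot: [-3.142, -0.0, -0.264]
contact_force: [0.2, 0.3, -3.2]
opening: 0.23
grasp_force: 59.0
```

Emit:
arm_command([
  {"hand": 10, "tx": 0, "ty": 0, "tz": -2, "wx": 0, "wy": 0, "wz": 0},
  {"hand": 10, "tx": 0, "ty": 0, "tz": -2, "wx": 0, "wy": 0, "wz": 0},
  {"hand": 10, "tx": 0, "ty": 0, "tz": -2, "wx": 0, "wy": 0, "wz": 0},
  {"hand": 10, "tx": 0, "ty": 0, "tz": -2, "wx": 0, "wy": 0, "wz": 0},
  {"hand": 10, "tx": 0, "ty": 0, "tz": -2, "wx": 0, "wy": 0, "wz": 0},
  {"hand": 10, "tx": 0, "ty": 0, "tz": -2, "wx": 0, "wy": 0, "wz": 0},
])

```text
clock: 15.32
eef_pos: [567.9, 77.3, 210.4]
tcp_rot: [-3.142, 0.0, -0.264]
contact_force: [-0.2, 0.3, -4.1]
opening: 0.225
grasp_force: 59.0
```

Emit:
arm_command([
  {"hand": 10, "tx": 0, "ty": 0, "tz": -4, "wx": 0, "wy": 0, "wz": 0},
  {"hand": 10, "tx": 0, "ty": 0, "tz": -7, "wx": 0, "wy": 0, "wz": 0},
  {"hand": 10, "tx": 0, "ty": 0, "tz": -10, "wx": 0, "wy": 0, "wz": 0},
  {"hand": 10, "tx": 0, "ty": 0, "tz": -10, "wx": 0, "wy": 0, "wz": 0},
  {"hand": 10, "tx": 0, "ty": 0, "tz": -10, "wx": 0, "wy": 0, "wz": 0},
  {"hand": 10, "tx": 0, "ty": 0, "tz": -10, "wx": 0, "wy": 0, "wz": 0},
  {"hand": 10, "tx": 0, "ty": 0, "tz": -10, "wx": 0, "wy": 0, "wz": 0},
  {"hand": 10, "tx": 0, "ty": 0, "tz": -10, "wx": 0, "wy": 0, "wz": 0},
])

```text
clock: 16.32
eef_pos: [567.9, 77.3, 282.0]
tcp_rot: [-3.142, -0.0, -0.264]
contact_force: [0.7, -0.1, -4.5]
opening: 0.225
grasp_force: 59.0
```

Emit:
arm_command([
  {"hand": 10, "tx": 0, "ty": 0, "tz": -10, "wx": 0, "wy": 0, "wz": 0},
  {"hand": 10, "tx": 0, "ty": 0, "tz": -10, "wx": 0, "wy": 0, "wz": 0},
  {"hand": 10, "tx": 0, "ty": 0, "tz": -10, "wx": 0, "wy": 0, "wz": 0},
  {"hand": 10, "tx": 0, "ty": 0, "tz": -10, "wx": 0, "wy": 0, "wz": 0},
  {"hand": 10, "tx": 0, "ty": 0, "tz": -10, "wx": 0, "wy": 0, "wz": 0},
  {"hand": 10, "tx": 0, "ty": 0, "tz": -10, "wx": 0, "wy": 0, "wz": 0},
  {"hand": 10, "tx": 0, "ty": 0, "tz": -8, "wx": 0, "wy": 0, "wz": 0},
  {"hand": 10, "tx": 0, "ty": 0, "tz": -4, "wx": 0, "wy": 0, "wz": 0},
])

```text
clock: 17.32
eef_pos: [568.1, 77.4, 353.9]
tcp_rot: [-3.141, -0.001, -0.264]
contact_force: [0.3, 0.0, -5.0]
opening: 0.223
grasp_force: 59.0
```

```bash
python3 - <<'E'
from h import *
import pickle
s=r.sense();print(s['eef_pos'],s['contact_force'])
w=grab('wrist');pickle.dump(w,open('w6.pkl','wb'));t=grab('top');pickle.dump(t,open('t6.pkl','wb'))
o=np.zeros((600,800,3),np.uint8)
o[:,:]=cv2.resize(w['image'][:,:,::-1],(800,600),interpolation=cv2.INTER_CUBIC)
cv2.imwrite('pics/w6.png',o)
E
```

```text
[568.05228047  77.36269531 353.87753977] [ 0.27082461  0.03398414 -4.99642544]
```

View pics/w6.png

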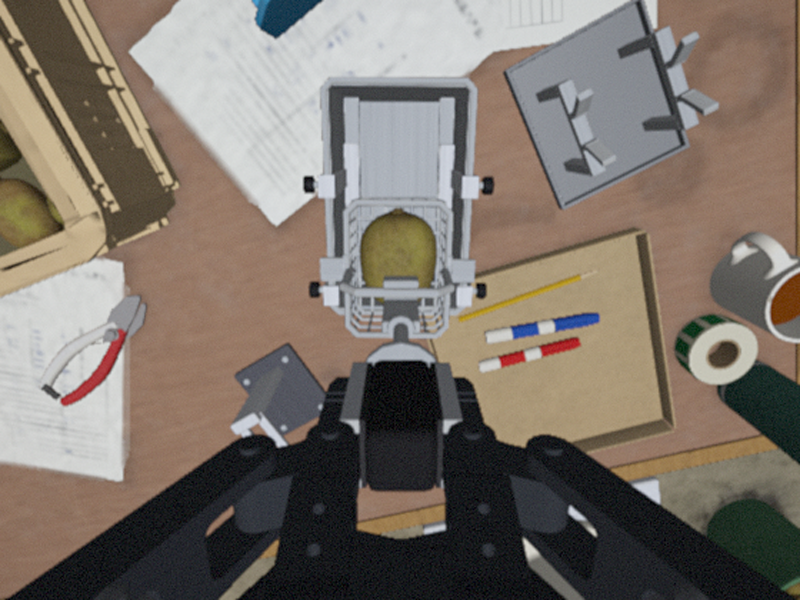

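The basket hangs level on the hook with the kiwi in it. The rack tray corners are at (506,72), (641,0), (690,143), (562,208).

```bash
python3 - <<'E'
from h import *
import pickle
w=pickle.load(open('w6.pkl','rb'));t=pickle.load(open('f0.pkl','rb'))['top']
C=lambda x,y:((x+.5)*.7-.5,(y+.5)*.7-.5)
P=np.array([onz(w,C(*p),14)[:2] for p in[(506,72),(641,0),(690,143),(562,208)]])
m=P.mean(0);d=P[0]+P[1]-P[2]-P[3];print(P.round(),m,np.arctan2(d[1],d[0]),[round(np.linalg.norm(P[i]-P[i-3])) for i in range(4)])
# top-view tray by colour mask at z 14
g=t['image'].astype(int);mm=((g.max(2)-g.min(2)<22)&(g.max(2)>70)&(g.max(2)<165)).astype(np.uint8);k=np.zeros_like(mm);k[110:190,305:385]=1
mm=cv2.morphologyEx(mm*k,cv2.MORPH_CLOSE,np.ones((5,5)));n,l,st,c=cv2.connectedComponentsWithStats(mm);i=1+st[1:,4].argmax()
b=cv2.minAreaRect(np.argwhere(l==i)[:,::-1].astype(np.float32));print(b)
Q=np.array([onz(t,p,14)[:2] for p in cv2.boxPoints(b)]);print(Q.round(),Q.mean(0))
e=Q-np.roll(Q,1,0);print([(round(np.linalg.norm(v)),np.arctan2(v[1],v[0]).round(3)) for v in e])
s=r.sense()['eef_pos']
for n,p,z in[('rimfar',(398,203),232),('rimnear',(398,333),232),('barL',(345,292),264),('barR',(450,292),264)]:
    q=onz(w,C(*p),z)-s;cc,kk=np.cos(-.264),np.sin(-.264);print(n,(cc*q[0]+kk*q[1]).round(1),(-kk*q[0]+cc*q[1]).round(1))
E
```

```text
[[ 678.  -57.]
 [ 705. -186.]
 [ 568. -221.]
 [ 537.  -88.]] [ 622.05622319 -138.02696908] 0.23180673380565092 [132, 141, 136, 145]
((342.2647399902344, 150.05880737304688), (54.08544158935547, 48.50712585449219), 75.96376037597656)
[[ 687.  -53.]
 [ 719. -190.]
 [ 566. -222.]
 [ 534.  -86.]] [ 626.36236835 -137.75303322]
[(156, np.float64(0.218)), (141, np.float64(-1.341)), (157, np.float64(-2.931)), (140, np.float64(1.797))]
rimfar 47.1 0.9
rimnear -32.7 1.2
barL 4.7 28.9
barR 4.6 -26.6
```

```bash
python3 -c "
from h import *
plan([(615,-138.5,350,.225)],19)"
```

```text
12 [{"tx": 8.5, "ty": 16.3, "tz": 0.3, "wz": -0.041}, {"tx": 7.8, "ty": 16.7, "tz": 0.3, "wz": -0.041}, {"tx": 7.1, "ty": 17.0, "tz": 0.3, "wz": -0.041}, {"tx": 6.4, "ty": 17.3, "tz": 0.3, "wz": -0.041}, {"tx": 5.7, "ty": 17.5, "tz": 0.3, "wz": -0.041}, {"tx": 5.0, "ty": 17.7, "tz": 0.3, "wz": -0.041}, {"tx": 4.3, "ty": 17.9, "tz": 0.3, "wz": -0.041}, {"tx": 3.5, "ty": 18.1, "tz": 0.3, "wz": -0.041}, {"tx": 2.8, "ty": 18.2, "tz": 0.3, "wz": -0.041}, {"tx": 2.0, "ty": 18.3, "tz": 0.3, "wz": -0.041}, {"tx": 1.3, "ty": 18.4, "tz": 0.3, "wz": -0.041}, {"tx": 0.6, "ty": 18.4, "tz": 0.3, "wz": -0.041}]
```

Emit:
arm_command([
  {"hand": 10, "tx": 2, "ty": 4, "tz": 0, "wx": 0, "wy": 0, "wz": -0.01},
  {"hand": 10, "tx": 6, "ty": 12, "tz": 0, "wx": 0, "wy": 0, "wz": -0.03},
  {"hand": 10, "tx": 8, "ty": 17, "tz": 1, "wx": 0, "wy": 0, "wz": -0.04},
  {"hand": 10, "tx": 7, "ty": 17, "tz": 0, "wx": 0, "wy": 0, "wz": -0.04},
  {"hand": 10, "tx": 7, "ty": 17, "tz": 1, "wx": 0, "wy": 0, "wz": -0.04},
  {"hand": 10, "tx": 6, "ty": 17, "tz": 0, "wx": 0, "wy": 0, "wz": -0.04},
  {"hand": 10, "tx": 5, "ty": 18, "tz": 1, "wx": 0, "wy": 0, "wz": -0.04},
  {"hand": 10, "tx": 4, "ty": 18, "tz": 0, "wx": 0, "wy": 0, "wz": -0.04},
])

```text
clock: 18.42
eef_pos: [595.3, -49.1, 349.7]
tcp_rot: [3.142, 0.001, 0.017]
contact_force: [-0.3, -0.3, -3.6]
opening: 0.228
grasp_force: 59.0
```

Emit:
arm_command([
  {"hand": 10, "tx": 3.5, "ty": 18, "tz": 0, "wx": 0, "wy": 0, "wz": -0.04},
  {"hand": 10, "tx": 3, "ty": 18, "tz": 0, "wx": 0, "wy": 0, "wz": -0.04},
  {"hand": 10, "tx": 2, "ty": 18, "tz": 0, "wx": 0, "wy": 0, "wz": -0.04},
  {"hand": 10, "tx": 1, "ty": 16, "tz": 0, "wx": 0, "wy": 0, "wz": -0.04},
  {"hand": 10, "tx": 1, "ty": 12, "tz": 0, "wx": 0, "wy": 0, "wz": -0.03},
  {"hand": 10, "tx": 0, "ty": 7, "tz": 0, "wx": 0, "wy": 0, "wz": -0.02},
  {"hand": 10, "tx": 0, "ty": 3, "tz": 0, "wx": 0, "wy": 0, "wz": 0},
])

```text
clock: 19.3
eef_pos: [615.2, -139.2, 349.9]
tcp_rot: [-3.141, 0.001, 0.225]
contact_force: [0.0, -0.6, -4.1]
opening: 0.224
grasp_force: 59.0
```

Emit:
arm_command([
  {"hand": 10, "tx": 0, "ty": 0, "tz": 0, "wx": 0, "wy": 0, "wz": 0},
  {"hand": 10, "tx": 0, "ty": 0, "tz": 0, "wx": 0, "wy": 0, "wz": 0},
  {"hand": 10, "tx": 0, "ty": 0, "tz": 0, "wx": 0, "wy": 0, "wz": 0},
  {"hand": 10, "tx": 0, "ty": 0, "tz": 0, "wx": 0, "wy": 0, "wz": 0},
])

```text
clock: 19.8
eef_pos: [615.3, -138.6, 350.3]
tcp_rot: [-3.142, -0.0, 0.226]
contact_force: [-0.6, 0.4, -4.2]
opening: 0.228
grasp_force: 59.0
```

```bash
python3 - <<'E'
from h import *
import pickle
s=r.sense();print(s['clock'],s['eef_pos'],s['tcp_rot'],s['contact_force'])
w=grab('wrist');pickle.dump(w,open('w7.pkl','wb'))
cv2.imwrite('pics/w7.png',cv2.resize(w['image'][80:300,150:410,::-1],(780,660),interpolation=cv2.INTER_CUBIC)[:600])
E
```

```text
19.8 [ 615.27199054 -138.61690785  350.34531822] [-3.14156980e+00 -8.29653496e-05  2.26061798e-01] [-0.6163991   0.38867309 -4.22658616]
```

View pics/w7.png

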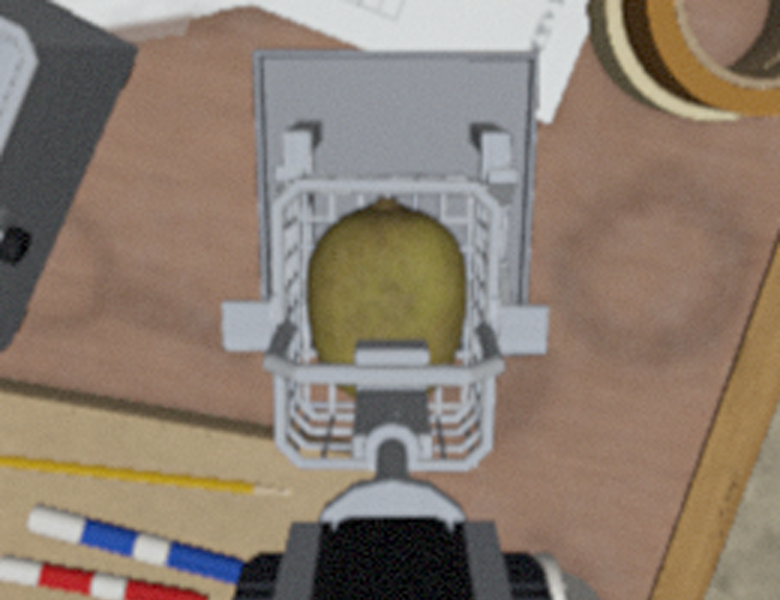

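The ears are at (222–275, 303–350) and (500–548, 303–353), and the tray's far corners at (255,52) and (536,54). The basket is level and the kiwi is in it.

```bash
python3 - <<'E'
from h import *
import pickle
w=pickle.load(open('w7.pkl','rb'))
C=lambda x,y:(150-.5+(x+.5)/3,80-.5+(y+.5)/3)
s=np.array([615.3,-138.6]);c,k=np.cos(.226),np.sin(.226)
def L(p,z):
    q=onz(w,C(*p),z)[:2]-s;return np.array([c*q[0]+k*q[1],-k*q[0]+c*q[1]]).round(1)
for n,p,z in[('trayFL',(255,52),14),('trayFR',(536,54),14),('trayL',(268,290),14),('trayR',(522,290),14),('barL top',(298,132),84),('barL out',(285,160),100),('barR out',(515,160),100),
 ('earL',(222,326),226),('earR',(548,328),226),('earLf',(240,303),226),('earLn',(240,350),226),('earRf',(530,305),226),('earRn',(530,353),226)]:print(n,L(p,z))
for q in [(622,-137.5)]:
    d=np.array(q)-s;print('rack est',c*d[0]+k*d[1],-k*d[0]+c*d[1])
E
```

```text
trayFL [81.2 63.6]
trayFR [ 80.2 -67.9]
trayL [-32.8  62.3]
trayR [-32.9 -66. ]
barL top [50.1 38.1]
barL out [40.5 42.1]
barR out [ 40.4 -49.2]
earL [ 7.2 48. ]
earR [  6.6 -44.8]
earLf [14.  42.5]
earLn [ 0.1 43.2]
earRf [ 13.3 -39.4]
earRn [ -0.9 -40. ]
rack est 6.776111588400324 -0.42931543362362
```

I've now viewed 12 pictures, counting crops, which is over the limit of 10. I'll view no more and go on by numbers and force. Shifting 3 mm sideways and descending.

Emit:
arm_command([
  {"hand": 10, "tx": 0, "ty": 2, "tz": 4, "wx": 0, "wy": 0, "wz": 0},
  {"hand": 10, "tx": 0, "ty": 1.5, "tz": 10, "wx": 0, "wy": 0, "wz": 0},
  {"hand": 10, "tx": 0, "ty": 0, "tz": 16, "wx": 0, "wy": 0, "wz": 0},
  {"hand": 10, "tx": 0, "ty": 0, "tz": 16, "wx": 0, "wy": 0, "wz": 0},
  {"hand": 10, "tx": 0, "ty": 0, "tz": 16, "wx": 0, "wy": 0, "wz": 0},
  {"hand": 10, "tx": 0, "ty": 0, "tz": 16, "wx": 0, "wy": 0, "wz": 0},
  {"hand": 10, "tx": 0, "ty": 0, "tz": 10, "wx": 0, "wy": 0, "wz": 0},
  {"hand": 10, "tx": 0, "ty": 0, "tz": 6, "wx": 0, "wy": 0, "wz": 0},
])

```text
clock: 20.85
eef_pos: [616.0, -142.2, 255.6]
tcp_rot: [-3.141, 0.0, 0.226]
contact_force: [-0.2, -0.5, -4.3]
opening: 0.226
grasp_force: 59.0
```

Emit:
arm_command([
  {"hand": 10, "tx": 0, "ty": 0, "tz": 4, "wx": 0, "wy": 0, "wz": 0},
  {"hand": 10, "tx": 0, "ty": 0, "tz": 4, "wx": 0, "wy": 0, "wz": 0},
  {"hand": 10, "tx": 0, "ty": 0, "tz": 4, "wx": 0, "wy": 0, "wz": 0},
  {"hand": 10, "tx": 0, "ty": 0, "tz": 4, "wx": 0, "wy": 0, "wz": 0},
  {"hand": 10, "tx": 0, "ty": 0, "tz": 4, "wx": 0, "wy": 0, "wz": 0},
  {"hand": 10, "tx": 0, "ty": 0, "tz": 4, "wx": 0, "wy": 0, "wz": 0},
  {"hand": 10, "tx": 0, "ty": 0, "tz": 4, "wx": 0, "wy": 0, "wz": 0},
  {"hand": 10, "tx": 0, "ty": 0, "tz": 2, "wx": 0, "wy": 0, "wz": 0},
])

```text
clock: 21.85
eef_pos: [615.9, -142.2, 225.9]
tcp_rot: [-3.141, 0.0, 0.226]
contact_force: [-0.4, 0.6, -3.5]
opening: 0.228
grasp_force: 59.0
```

Emit:
arm_command([
  {"hand": 10, "tx": 0, "ty": 0, "tz": 2, "wx": 0, "wy": 0, "wz": 0},
  {"hand": 10, "tx": 0, "ty": 0, "tz": 2, "wx": 0, "wy": 0, "wz": 0},
  {"hand": 10, "tx": 0, "ty": 0, "tz": 2, "wx": 0, "wy": 0, "wz": 0},
  {"hand": 10, "tx": 0, "ty": 0, "tz": 2, "wx": 0, "wy": 0, "wz": 0},
  {"hand": 10, "tx": 0, "ty": 0, "tz": 2, "wx": 0, "wy": 0, "wz": 0},
  {"hand": 10, "tx": 0, "ty": 0, "tz": 2, "wx": 0, "wy": 0, "wz": 0},
  {"hand": 10, "tx": 0, "ty": 0, "tz": 2, "wx": 0, "wy": 0, "wz": 0},
  {"hand": 10, "tx": 0, "ty": 0, "tz": 2, "wx": 0, "wy": 0, "wz": 0},
])

```text
clock: 22.85
eef_pos: [616.1, -142.3, 210.1]
tcp_rot: [-3.142, 0.0, 0.226]
contact_force: [-0.7, -0.3, -4.2]
opening: 0.229
grasp_force: 59.0
```

Emit:
arm_command([
  {"hand": 10, "tx": 0, "ty": 0, "tz": 1, "wx": 0, "wy": 0, "wz": 0},
  {"hand": 10, "tx": 0, "ty": 0, "tz": 1, "wx": 0, "wy": 0, "wz": 0},
  {"hand": 10, "tx": 0, "ty": 0, "tz": 1, "wx": 0, "wy": 0, "wz": 0},
  {"hand": 10, "tx": 0, "ty": 0, "tz": 1, "wx": 0, "wy": 0, "wz": 0},
  {"hand": 10, "tx": 0, "ty": 0, "tz": 1, "wx": 0, "wy": 0, "wz": 0},
  {"hand": 10, "tx": 0, "ty": 0, "tz": 1, "wx": 0, "wy": 0, "wz": 0},
  {"hand": 10, "tx": 0, "ty": 0, "tz": 0, "wx": 0, "wy": 0, "wz": 0},
])

```text
clock: 23.72
eef_pos: [616.0, -142.3, 204.2]
tcp_rot: [-3.142, 0.0, 0.226]
contact_force: [0.3, -0.4, -3.5]
opening: 0.228
grasp_force: 59.0
```

```bash
python3 -c "
from h import *
import time
a=[]
for i in range(6):
    w=imaging.grab_frame('wrist');a.append(r.sense()['contact_force'])
print(np.mean(a,0),r.sense()['eef_pos'])
import pickle;pickle.dump(w,open('w8.pkl','wb'));cv2.imwrite('pics/w8.png',w['image'][:,:,::-1])"
```

```text
[ 0.12769731  0.03272904 -4.0048099 ] [ 616.09056134 -142.25964812  204.28634232]
```

Emit:
arm_command([
  {"hand": 10, "tx": 0, "ty": 0, "tz": 1, "wx": 0, "wy": 0, "wz": 0},
  {"hand": 10, "tx": 0, "ty": 0, "tz": 1, "wx": 0, "wy": 0, "wz": 0},
  {"hand": 10, "tx": 0, "ty": 0, "tz": 1, "wx": 0, "wy": 0, "wz": 0},
  {"hand": 10, "tx": 0, "ty": 0, "tz": 1, "wx": 0, "wy": 0, "wz": 0},
  {"hand": 10, "tx": 0, "ty": 0, "tz": 0, "wx": 0, "wy": 0, "wz": 0},
])

```text
clock: 24.65
eef_pos: [616.1, -142.3, 200.3]
tcp_rot: [3.142, -0.0, 0.226]
contact_force: [0.5, -0.7, -0.4]
opening: 0.223
grasp_force: 59.2
```

```bash
python3 -c "
from h import *
a=[]
for i in range(6):
    w=imaging.grab_frame('wrist');a.append(r.sense()['contact_force'])
print(np.mean(a,0),r.sense()['eef_pos'])"
```

```text
[ 0.30164879  0.01567166 -1.40556459] [ 616.11233198 -142.26488759  200.3359347 ]
```

Emit:
arm_command([
  {"hand": 10, "tx": 0, "ty": 0, "tz": 2, "wx": 0, "wy": 0, "wz": 0},
  {"hand": 10, "tx": 0, "ty": 0, "tz": 2, "wx": 0, "wy": 0, "wz": 0},
  {"hand": 10, "tx": 0, "ty": 0, "tz": 2, "wx": 0, "wy": 0, "wz": 0},
  {"hand": 10, "tx": 0, "ty": 0, "tz": 2, "wx": 0, "wy": 0, "wz": 0},
  {"hand": 10, "tx": 0, "ty": 0, "tz": 2.5, "wx": 0, "wy": 0, "wz": 0},
  {"hand": 10, "tx": 0, "ty": 0, "tz": 0, "wx": 0, "wy": 0, "wz": 0},
])

```text
clock: 25.7
eef_pos: [615.9, -142.2, 189.5]
tcp_rot: [-3.141, 0.0, 0.226]
contact_force: [0.7, 0.3, -0.8]
opening: 0.225
grasp_force: 59.2
```

Emit:
arm_command([
  {"hand": 10, "tx": -3, "ty": 0, "tz": 0, "wx": 0, "wy": 0, "wz": 0},
  {"hand": 10, "tx": -4, "ty": 0, "tz": 0, "wx": 0, "wy": 0, "wz": 0},
  {"hand": 10, "tx": -5, "ty": 0, "tz": 0, "wx": 0, "wy": 0, "wz": 0},
  {"hand": 10, "tx": -6, "ty": 0, "tz": 0, "wx": 0, "wy": 0, "wz": 0},
  {"hand": 10, "tx": -8, "ty": 0, "tz": 0, "wx": 0, "wy": 0, "wz": 0},
  {"hand": 10, "tx": -8, "ty": 0, "tz": 0, "wx": 0, "wy": 0, "wz": 0},
  {"hand": 10, "tx": 0, "ty": 0, "tz": 0, "wx": 0, "wy": 0, "wz": 0},
])

```text
clock: 26.58
eef_pos: [582.3, -150.0, 189.9]
tcp_rot: [-3.142, 0.0, 0.225]
contact_force: [0.8, 0.4, -1.6]
opening: 0.226
grasp_force: 59.2
```

```bash
python3 - <<'E'
from h import *
import pickle
s=r.sense();print(s['eef_pos'],s['contact_force'])
w=grab('wrist','w9');pickle.dump(w,open('w9.pkl','wb'))
# rack frame; check kiwi by colour & bright bar vs expectation
R=np.array([c for c in (np.cos(.22),np.sin(.22))])
g=cv2.cvtColor(w['image'],cv2.COLOR_RGB2HSV)
m=((g[:,:,0]>18)&(g[:,:,0]<40)&(g[:,:,1]>120)&(g[:,:,2]>40)).astype(np.uint8);m[300:]=0
n,l,st,c=cv2.connectedComponentsWithStats(m);i=1+st[1:,4].argmax();print(st[i],c[i])
x,y=c[i];q=onz(w,(x,y),60)[:2]-np.array([622,-138]);print('kiwi rel rack',R@q,-R[1]*q[0]+R[0]*q[1])
a=np.array([-R[1],R[0]])
pr=lambda u,v,z:proj(w,(622+R[0]*u-R[1]*v,-138+R[1]*u+R[0]*v,z)).round(1)
print('exp ears',pr(0,46,79),pr(0,-46,79),'bar',pr(0,20,117),pr(0,-20,117),'rim far/near',pr(41,0,81),pr(-41,0,81))
E
```

```text
[ 582.2781467  -150.04212613  189.85113261] [ 0.75263095  0.36466019 -1.55147867]
[ 250  107   57   52 1772] [278.52990971 132.90575621]
kiwi rel rack 11.617308195122595 -1.6775017953159617
exp ears [217.2 150.4] [335.2 150.9] bar [245.6 159.5] [305.4 159.8] rim far/near [276.2  95.1] [276.1 201.5]
```

```bash
python3 - <<'E'
from h import *
import pickle
w=pickle.load(open('w9.pkl','rb'));g=cv2.cvtColor(w['image'],cv2.COLOR_RGB2GRAY)
for x in(214,218,278,334,338):print(x,'rows 84..212 by 2',g[84:212:2,x-1:x+2].mean(1).astype(int).tolist())
print('row151',g[150:153,205:350:2].mean(0).astype(int).tolist())
R=(np.cos(.22),np.sin(.22));pr=lambda u,v,z:proj(w,(622+R[0]*u-R[1]*v,-138+R[1]*u+R[0]*v,z)).round(1)
print('ear edges',pr(7,44,79),pr(-7,44,79),pr(7,-44,79),pr(-7,-44,79),'notch',pr(11.5,44,84),pr(-11.5,44,84))
E
```

```text
214 rows 84..212 by 2 [146, 144, 146, 145, 154, 151, 149, 158, 159, 152, 151, 148, 144, 167, 179, 179, 178, 133, 127, 127, 126, 125, 125, 119, 99, 105, 103, 102, 99, 96, 93, 89, 88, 86, 91, 89, 91, 87, 90, 91, 87, 90, 97, 109, 121, 131, 136, 141, 142, 144, 145, 147, 146, 155, 174, 172, 153, 128, 129, 136, 138, 134, 134, 130]
218 rows 84..212 by 2 [145, 144, 146, 144, 157, 176, 175, 173, 176, 177, 175, 176, 176, 169, 177, 177, 174, 130, 123, 125, 124, 125, 126, 127, 127, 141, 176, 175, 173, 163, 158, 160, 158, 162, 166, 169, 163, 160, 159, 149, 110, 158, 146, 147, 146, 147, 146, 147, 146, 147, 148, 148, 147, 157, 175, 174, 158, 110, 110, 106, 100, 61, 111, 135]
278 rows 84..212 by 2 [147, 146, 146, 146, 145, 141, 175, 173, 154, 168, 89, 80, 62, 74, 89, 100, 105, 107, 110, 115, 119, 120, 118, 117, 117, 115, 110, 116, 123, 118, 120, 114, 117, 119, 120, 116, 112, 107, 154, 175, 178, 144, 114, 119, 115, 109, 102, 85, 59, 65, 97, 127, 115, 125, 106, 81, 129, 177, 175, 160, 178, 178, 171, 96]
334 rows 84..212 by 2 [148, 149, 147, 148, 141, 179, 180, 179, 179, 179, 180, 179, 180, 168, 175, 1
[... 339 characters left out ...]
 179, 181, 159, 122, 127, 126, 126, 124, 123, 121, 145, 156, 164, 162, 150, 147, 149, 141, 151, 150, 151, 150, 149, 145, 145, 134, 155, 138, 141, 146, 146, 149, 150, 150, 149, 151, 151, 152, 151, 179, 177, 155, 102, 98, 99, 96, 68, 95, 144]
row151 [133, 131, 116, 140, 85, 109, 146, 176, 176, 175, 175, 176, 175, 176, 176, 170, 134, 89, 88, 90, 132, 157, 165, 77, 86, 95, 104, 111, 113, 112, 114, 114, 113, 120, 117, 119, 117, 121, 118, 115, 122, 122, 123, 121, 119, 116, 112, 103, 96, 87, 81, 165, 158, 128, 80, 90, 138, 174, 175, 174, 175, 174, 175, 175, 175, 177, 164, 145, 106, 91, 140, 114, 126]
ear edges [219.3 141.3] [220.3 159.3] [333.1 141.8] [332.1 159.8] notch [217.8 136.1] [219.5 166.2]
```

The basket rim (rows 97 and ~203) and bar (row 162) match the rack's middle to about 2 mm, so it hangs in the notches and the hook is free. Returning the hook.

```bash
python3 -c "
from h import *
plan([(582,-150,290,.225),(335.5,244,280,.283),(335.5,244,190,.283)],50)"
```

```text
15 [{"tx": -0.2, "ty": -0.1, "tz": -33.4}, {"tx": -0.2, "ty": -0.1, "tz": -33.4}, {"tx": -0.2, "ty": -0.1, "tz": -33.4}, {"tx": -15.2, "ty": -43.9, "tz": 1.0, "wz": -0.006}, {"tx": -15.0, "ty": -44.0, "tz": 1.0, "wz": -0.006}, {"tx": -14.7, "ty": -44.1, "tz": 1.0, "wz": -0.006}, {"tx": -14.5, "ty": -44.2, "tz": 1.0, "wz": -0.006}, {"tx": -14.2, "ty": -44.2, "tz": 1.0, "wz": -0.006}, {"tx": -14.0, "ty": -44.3, "tz": 1.0, "wz": -0.006}, {"tx": -13.7, "ty": -44.4, "tz": 1.0, "wz": -0.006}, {"tx": -13.4, "ty": -44.5, "tz": 1.0, "wz": -0.006}, {"tx": -13.2, "ty": -44.6, "tz": 1.0, "wz": -0.006}, {"tx": -12.9, "ty": -44.6, "tz": 1.0, "wz": -0.006}, {"tx": 0.0, "ty": 0.0, "tz": 45.0}, {"tx": 0.0, "ty": 0.0, "tz": 45.0}]
```

Emit:
arm_command([
  {"hand": 10, "tx": 0, "ty": 0, "tz": -33, "wx": 0, "wy": 0, "wz": 0},
  {"hand": 10, "tx": 0, "ty": 0, "tz": -33, "wx": 0, "wy": 0, "wz": 0},
  {"hand": 10, "tx": 0, "ty": 0, "tz": -33, "wx": 0, "wy": 0, "wz": 0},
  {"hand": 10, "tx": -15, "ty": -44, "tz": 1, "wx": 0, "wy": 0, "wz": -0.006},
  {"hand": 10, "tx": -15, "ty": -44, "tz": 1, "wx": 0, "wy": 0, "wz": -0.006},
  {"hand": 10, "tx": -15, "ty": -44, "tz": 1, "wx": 0, "wy": 0, "wz": -0.006},
  {"hand": 10, "tx": -15, "ty": -44, "tz": 1, "wx": 0, "wy": 0, "wz": -0.006},
  {"hand": 10, "tx": -14, "ty": -44, "tz": 1, "wx": 0, "wy": 0, "wz": -0.006},
])

```text
clock: 27.62
eef_pos: [458.5, 47.7, 284.0]
tcp_rot: [-3.142, -0.001, 0.256]
contact_force: [0.9, 0.8, -0.7]
opening: 0.227
grasp_force: 59.4
```

Emit:
arm_command([
  {"hand": 10, "tx": -14, "ty": -44, "tz": 1, "wx": 0, "wy": 0, "wz": -0.006},
  {"hand": 10, "tx": -14, "ty": -44, "tz": 1, "wx": 0, "wy": 0, "wz": -0.006},
  {"hand": 10, "tx": -14, "ty": -44, "tz": 1, "wx": 0, "wy": 0, "wz": -0.006},
  {"hand": 10, "tx": -13, "ty": -44, "tz": 1, "wx": 0, "wy": 0, "wz": -0.006},
  {"hand": 10, "tx": -13, "ty": -44, "tz": 1, "wx": 0, "wy": 0, "wz": -0.006},
  {"hand": 10, "tx": 0, "ty": 0, "tz": 0, "wx": 0, "wy": 0, "wz": 0},
  {"hand": 10, "tx": 0, "ty": 0, "tz": 0, "wx": 0, "wy": 0, "wz": 0},
])

```text
clock: 28.5
eef_pos: [335.6, 240.7, 278.9]
tcp_rot: [3.141, -0.0, 0.287]
contact_force: [-1.0, -0.4, -0.7]
opening: 0.227
grasp_force: 59.6
```

```bash
python3 -c "
from h import *
print(r.sense()['eef_pos'],r.sense()['tcp_rot'])
plan([(335.5,243.5,280,.283),(335.5,243.5,124,.283),(396.2,261.1,124,.283)],40)"
```

```text
[335.59879104 240.70424692 278.9256066 ] [ 3.14134775e+00 -4.54928243e-04  2.86889707e-01]
7 [{"tx": 0.7, "ty": -2.7, "tz": -1.1, "wz": 0.004}, {"tx": 0.0, "ty": 0.0, "tz": 39.0}, {"tx": 0.0, "ty": 0.0, "tz": 39.0}, {"tx": 0.0, "ty": 0.0, "tz": 39.0}, {"tx": 0.0, "ty": 0.0, "tz": 39.0}, {"tx": 31.6, "ty": 0.0, "tz": -0.0}, {"tx": 31.6, "ty": 0.0, "tz": -0.0}]
```

Emit:
arm_command([
  {"hand": 10, "tx": 1, "ty": -3, "tz": 35, "wx": 0, "wy": 0, "wz": 0.004},
  {"hand": 10, "tx": 0, "ty": 0, "tz": 40, "wx": 0, "wy": 0, "wz": 0},
  {"hand": 10, "tx": 0, "ty": 0, "tz": 40, "wx": 0, "wy": 0, "wz": 0},
  {"hand": 10, "tx": 0, "ty": 0, "tz": 30, "wx": 0, "wy": 0, "wz": 0},
  {"hand": 10, "tx": 0, "ty": 0, "tz": 10, "wx": 0, "wy": 0, "wz": 0},
  {"hand": 10, "tx": 0, "ty": 0, "tz": 0, "wx": 0, "wy": 0, "wz": 0},
  {"hand": 10, "tx": 0, "ty": 0, "tz": 0, "wx": 0, "wy": 0, "wz": 0},
])

```text
clock: 29.38
eef_pos: [336.5, 244.1, 124.9]
tcp_rot: [-3.141, -0.002, 0.281]
contact_force: [-0.3, 0.3, -0.3]
opening: 0.223
grasp_force: 59.6
```

```bash
python3 -c "
from h import *
print(r.sense()['eef_pos'],r.sense()['tcp_rot'])
plan([(396.2,261.1,123,.283)],10)"
```

```text
[336.4784672  244.14564764 124.85133719] [-3.14098338e+00 -1.78362910e-03  2.81243829e-01]
7 [{"tx": 8.9, "ty": 0.0, "tz": 0.3}, {"tx": 8.9, "ty": 0.0, "tz": 0.3}, {"tx": 8.9, "ty": 0.0, "tz": 0.3}, {"tx": 8.9, "ty": 0.0, "tz": 0.3}, {"tx": 8.9, "ty": 0.0, "tz": 0.3}, {"tx": 8.9, "ty": 0.1, "tz": 0.3}, {"tx": 8.9, "ty": 0.1, "tz": 0.3}]
```

Emit:
arm_command([
  {"hand": 10, "tx": 12, "ty": 0, "tz": 0, "wx": 0, "wy": 0, "wz": 0},
  {"hand": 10, "tx": 14, "ty": 0, "tz": 0, "wx": 0, "wy": 0, "wz": 0},
  {"hand": 10, "tx": 10, "ty": 0, "tz": 0, "wx": 0, "wy": 0, "wz": 0},
  {"hand": 10, "tx": 10, "ty": 0, "tz": 0.5, "wx": 0, "wy": 0, "wz": 0},
  {"hand": 10, "tx": 8, "ty": 0, "tz": 0.5, "wx": 0, "wy": 0, "wz": 0},
  {"hand": 10, "tx": 8, "ty": 0, "tz": 0.5, "wx": 0, "wy": 0, "wz": 0},
  {"hand": 10, "tx": 0, "ty": 0, "tz": 0, "wx": 0, "wy": 0, "wz": 0},
  {"hand": 10, "tx": 0, "ty": 0, "tz": 0, "wx": 0, "wy": 0, "wz": 0},
])

```text
clock: 30.38
eef_pos: [394.7, 260.9, 122.2]
tcp_rot: [3.141, 0.001, 0.282]
contact_force: [-0.7, 0.1, -1.3]
opening: 0.228
grasp_force: 59.6
```

Emit:
arm_command([
  {"hand": 10, "tx": 0, "ty": 0, "tz": 3, "wx": 0, "wy": 0, "wz": 0},
  {"hand": 10, "tx": 0, "ty": 0, "tz": 3, "wx": 0, "wy": 0, "wz": 0},
  {"hand": 10, "tx": 0, "ty": 0, "tz": 3, "wx": 0, "wy": 0, "wz": 0},
  {"hand": 10, "tx": 0, "ty": 0, "tz": 0, "wx": 0, "wy": 0, "wz": 0},
  {"hand": 10, "tx": 0, "ty": 0, "tz": 0, "wx": 0, "wy": 0, "wz": 0},
])

```text
clock: 31.0
eef_pos: [395.1, 261.1, 113.3]
tcp_rot: [3.142, 0.0, 0.282]
contact_force: [-0.2, 0.3, -1.7]
opening: 0.232
grasp_force: 59.6
```

Position is within 1.5 mm of the original grasp. Lowering the last 3–4 mm in small steps.

Emit:
arm_command([
  {"hand": 10, "tx": 1, "ty": 0, "tz": 1, "wx": 0, "wy": 0, "wz": 0},
  {"hand": 10, "tx": 0, "ty": 0, "tz": 1, "wx": 0, "wy": 0, "wz": 0},
  {"hand": 10, "tx": 0, "ty": 0, "tz": 1, "wx": 0, "wy": 0, "wz": 0},
  {"hand": 10, "tx": 0, "ty": 0, "tz": 0.5, "wx": 0, "wy": 0, "wz": 0},
  {"hand": 10, "tx": 0, "ty": 0, "tz": 0, "wx": 0, "wy": 0, "wz": 0},
  {"hand": 10, "tx": 0, "ty": 0, "tz": 0, "wx": 0, "wy": 0, "wz": 0},
])

```text
clock: 31.75
eef_pos: [396.1, 261.4, 110.0]
tcp_rot: [-3.142, -0.0, 0.282]
contact_force: [-0.3, -0.6, 4.9]
opening: 0.226
grasp_force: 60.5
```

Emit:
arm_command([
  {"hand": 30, "tx": 0, "ty": 0, "tz": -1, "wx": 0, "wy": 0, "wz": 0},
  {"hand": 50, "tx": 0, "ty": 0, "tz": 0, "wx": 0, "wy": 0, "wz": 0},
  {"hand": 70, "tx": 0, "ty": 0, "tz": 0, "wx": 0, "wy": 0, "wz": 0},
  {"hand": 85, "tx": 0, "ty": 0, "tz": 0, "wx": 0, "wy": 0, "wz": 0},
  {"hand": 85, "tx": 0, "ty": 0, "tz": 0, "wx": 0, "wy": 0, "wz": 0},
  {"hand": 85, "tx": 0, "ty": 0, "tz": 0, "wx": 0, "wy": 0, "wz": 0},
])

```text
clock: 32.5
eef_pos: [396.0, 261.3, 110.7]
tcp_rot: [3.142, 0.0, 0.282]
contact_force: [-0.2, 0.9, 0.3]
opening: 0.997
grasp_force: 0.0
```

Emit:
arm_command([
  {"hand": 85, "tx": 0, "ty": 0, "tz": -15, "wx": 0, "wy": 0, "wz": 0},
  {"hand": 85, "tx": 0, "ty": 0, "tz": -25, "wx": 0, "wy": 0, "wz": 0},
  {"hand": 85, "tx": 0, "ty": 0, "tz": -40, "wx": 0, "wy": 0, "wz": 0},
  {"hand": 85, "tx": 0, "ty": 0, "tz": -50, "wx": 0, "wy": 0, "wz": 0},
  {"hand": 85, "tx": 0, "ty": 10, "tz": -50, "wx": 0, "wy": 0, "wz": 0},
  {"hand": 85, "tx": 0, "ty": 0, "tz": 0, "wx": 0, "wy": 0, "wz": 0},
  {"hand": 85, "tx": 0, "ty": 0, "tz": 0, "wx": 0, "wy": 0, "wz": 0},
])

```text
clock: 33.38
eef_pos: [398.5, 251.6, 291.0]
tcp_rot: [-3.141, -0.0, 0.282]
contact_force: [0.3, -0.2, -0.4]
opening: 0.994
grasp_force: 0.0
```

```bash
python3 - <<'E'
from h import *
import pickle
s=r.sense();print(s['eef_pos'],s['opening'])
f=pickle.load(open('f0.pkl','rb'));w=grab('wrist','w10')
def dark(im,box):
    x0,y0,x1,y1=box;m=np.zeros(im.shape[:2],np.uint8);m[y0:y1,x0:x1]=(im[y0:y1,x0:x1].max(2)<45)
    n,l,st,c=cv2.connectedComponentsWithStats(m);i=1+st[1:,4].argmax();return st[i],c[i]
p=proj(w,(395.8,261.3,150));print('exp',p);print('wrist handle',dark(w['image'],(int(p[0])-25,int(p[1])-35,int(p[0])+25,int(p[1])+30)))
q=proj(f['scene'],(395.8,261.3,126));q=[int(v) for v in q]
S=grab('scene','s10');b=(q[0]-12,q[1]-14,q[0]+12,q[1]+14)
print('scene before',dark(f['scene']['image'],b),'after',dark(S['image'],b))
x0,y0,x1,y1=205,270,265,340
print('stand diff',np.abs(S['image'][y0:y1,x0:x1].astype(int)-f['scene']['image'][y0:y1,x0:x1]).mean())
x0,y0,x1,y1=335,150,395,225
print('mug diff',np.abs(S['image'][y0:y1,x0:x1].astype(int)-f['scene']['image'][y0:y1,x0:x1]).mean())
# kiwi/basket in rack, top view
t=grab('top','t10');g=cv2.cvtColor(t['image'],cv2.COLOR_RGB2HSV)
m=((g[:,:,0]>18)&(g[:,:,0]<40)&(g[:,:,1]>110)).astype(np.uint8);k=np.zeros_like(m);k[110:195,305:385]=1
n,l,st,c=cv2.connectedComponentsWithStats(m*k)
if n>1:
    i=1+st[1:,4].argmax();d=onz(t,c[i],55)[:2]-[622,-138];print('kiwi',st[i],np.cos(.22)*d[0]+np.sin(.22)*d[1],-np.sin(.22)*d[0]+np.cos(.22)*d[1])
E
```

```text
[398.5052494  251.58113078 290.95449567] 0.9937072993830492
exp [268.92010373 191.00953251]
wrist handle (array([260, 174,  20,  28, 293], dtype=int32), array([269.62798635, 184.46757679]))
scene before (array([232, 284,   9,  13,  64], dtype=int32), array([236.859375, 291.265625])) after (array([233, 284,   9,  13,  63], dtype=int32), array([237.58730159, 290.73015873]))
stand diff 5.1341269841269845
mug diff 6.049777777777778
kiwi [338 145  15  14 148] -8.190978378947573 -0.38066398327668605
```

The handle's size and position match the start, so the hook hangs in its fork, and the kiwi and basket are in the rack. Handing in.

```bash
python3 -c "
from rig import r
print(r.sign_off())"
```

```text
the job is handed in; nothing more can be done
None
```

I handed the job in at about 33 s: by force and image measurements, the basket hangs in the rack notches with the kiwi in it and the hook is back in its fork, but no verdict came back, and I viewed 12 pictures against the limit of 10.

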